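# Fit out the gas analyser and start the run

### The arm

A 6-joint arm with a two-finger parallel gripper is mounted at the origin on the work surface. World frame = base frame: x ahead of the robot, y to its left, z up, the work surface at z = 0. Lengths are in mm, angles in degrees, forces in N, time in s.
With the tool pointing down it reaches from about 325 to 775 mm from the base axis. Payload 5.5 kg.
Tool frame: the origin (TCP) lies at the very end of the fingers, on their centre line; the grasp point (between the pads) lies 19 mm behind it; z points along the fingers, y is the direction in which the jaws open and shut (so a half turn about z gives the same grasp; the last joint's range is limited). The gripper opens to 85 mm and grips with 20 to 120 N. Pads are 22 mm wide; open, the fingers measure 114 mm over their backs; the gripper's body (76 mm by 85 mm) begins 54 mm behind the grasp point. The pads swing forward as they close: fully open they stand 13 mm farther back than shut.
Start: joints at [69.632, 5.22, 70.514, -0, 104.267, -3.249], TCP at [176.629, 573.427, 231.275] pointing down, gripper open.
Joint ranges: [-164.24, 164.24], [-49.07, 125.15], [9.68, 141.18], [-86.29, 266.29], [3.28, 154.24], [-151.56, 151.56]. Speed limits (degrees/s): [147.25, 147.25, 172.46, 180, 180, 180].

### API

Orientations are given as [roll, pitch, yaw] about the fixed x, y, z axes, in that order (R = Rz(yaw) Ry(pitch) Rx(roll)).
In Python, from cell import sensors, vision, ticket gives the robot as it stands. The module is installed in compiled form; this text tells all that it offers.
- The arm moves only by the tool servo_tool, never from a script. Its argument "deltas" is a list of rows, each an object of numbers: "x", "y", "z": the shift along the tool's x, y, z in units of 60 mm (1.0 is 60 mm); "ax", "ay", "az": the turn, a rotation vector about the tool's x, y, z in units of 6 degrees (1.0 is 6 degrees). In form: [{"x": .., "y": .., "z": .., "ax": .., "ay": .., "az": ..}, ...]. A call has 1 to 5 rows; each row is the pose to reach, as a shift and turn from the pose measured when the call began, along the tool's axes at that moment; what a row does not reach only later rows make up. A row lasts 1/8 s, in which the tool goes at most 62.5 mm and 10.7 degrees, less where a joint would pass 70% of its speed; a pose out of reach is approached as far as the arm can. A call with a gripper value outside its range is refused whole. "gripper" is the finger opening in mm, from 0 to 85.4, set as the call begins (left out, the last holds). The fingers move at their own pace and stop on an object; "squeeze" is the grip in N (left out, the last holds). Time passes only in rows, so rows that repeat a pose let the fingers close. It gives the time, the measured TCP pose, the force and the opening at its end, in the units of the state.
- sensors.observe(): the state, without advancing time (a new reading comes with each control period).
- vision.camera(name): name is "scene" or "side" or "wrist"; returns the picture (400x640x3 uint8, red, green, blue); there is no depth.
- vision.camera_params(name): a dict with "mtx" (3x3 intrinsics, pixels), "R" (3x3) and "t" (3): a world point X has camera coordinates R X + t; the wrist camera has in their place "mount" (4x4, takes a point from camera to tool coordinates, whose origin is the TCP and whose axes are the flange's). Camera axes: x right, y down, z forward; pixel columns grow to the right and rows downward; lengths in mm; the calibration is good to about 2 mm. A picture is of the moment at which its call begins: read the wrist's pose just before it. camera_params takes no time and is no camera call.
- ticket.sign_off(): hands the job in, once; it reports no verdict.
The state is a dict: "time_s": time; "joints": joint angles; "dq": joint speeds; "tau": joint torques, N m; "ee_pos": TCP position; "ee_rot": TCP orientation; "force": force on the tool from outside, world axes, zero at the start; "torque": the same for the moment, N m; "width": finger opening in mm.
Only numpy, scipy, OpenCV 4.12 (cv2) and the standard library are available. Lean on these libraries where they do the work, as an engineer would, in place of code of your own. Each camera call takes 0.05 s, during which the arm holds its last target.

### The job

Get the analyser ready for its run: press every sensor cartridge on the bench down flush into the dock of its own colour, and push every sleeve on the bench fully home onto the gas port of its own colour, so that its seal collar is pushed down to the base. When they are all seated, and only then, throw the run lever fully over, away from the robot, leaving everything seated. Leave the jar, the beaker and the screwdriver alone.

Things in the scene. Friction and masses are not known exactly. Their poses are not given: they have to be found in the camera images.
- cart_orange_mid (a point): Loose sensor cartridge, 0.18 kg (may be absent: None). Grey block 60 (x) x 44 (y) x 32 (z) mm under the orange grip ridge 46 (x) x 16 (y) x 34 (z) mm; 66 mm tall in all. Starts upright on the bench. The point is its centre, 33 mm above its underside, 1 mm above the shoulder (the block's top face); z up, x along the ridge. Fits either way round.
- dock_orange_mouth (a point): Fixed grey dock block with orange strips, 110 (x) x 95 (y) x 40 (z) mm. In its top is a recess 64 (x) x 48 (y) mm, its mouth bevelled 4 mm at 45 degrees. The point is the centre of the recess mouth, level with the dock's top; z up, x along the recess's long side. Fully pressed in, a cartridge's shoulder is flush with the dock's top.
- plate_orange (a joint): Brass contact plate in the recess of the orange dock. At 0 its top is 22 mm below the mouth, so a cartridge put in stands 10 mm proud. Held by friction only: pressed with about 7 N it slides down to its stop at 0.010 m (flush) and stays there.
- cart_blue_mid (a point): Loose sensor cartridge, 0.18 kg (may be absent: None). Grey block 60 (x) x 44 (y) x 32 (z) mm under the blue grip ridge 46 (x) x 16 (y) x 34 (z) mm; 66 mm tall in all. Starts upright on the bench. The point is its centre, 33 mm above its underside, 1 mm above the shoulder (the block's top face); z up, x along the ridge. Fits either way round.
- dock_blue_mouth (a point): Fixed grey dock block with blue strips, 110 (x) x 95 (y) x 40 (z) mm. In its top is a recess 64 (x) x 48 (y) mm, its mouth bevelled 4 mm at 45 degrees. The point is the centre of the recess mouth, level with the dock's top; z up, x along the recess's long side. Fully pressed in, a cartridge's shoulder is flush with the dock's top.
- plate_blue (a joint): Brass contact plate in the recess of the blue dock. At 0 its top is 22 mm below the mouth, so a cartridge put in stands 10 mm proud. Held by friction only: pressed with about 7 N it slides down to its stop at 0.010 m (flush) and stays there.
- cart_white_mid (a point): Loose sensor cartridge, 0.18 kg (may be absent: None). Grey block 60 (x) x 44 (y) x 32 (z) mm under the white grip ridge 46 (x) x 16 (y) x 34 (z) mm; 66 mm tall in all. Starts upright on the bench. The point is its centre, 33 mm above its underside, 1 mm above the shoulder (the block's top face); z up, x along the ridge. Fits either way round.
- dock_white_mouth (a point): Fixed grey dock block with white strips, 110 (x) x 95 (y) x 40 (z) mm. In its top is a recess 64 (x) x 48 (y) mm, its mouth bevelled 4 mm at 45 degrees. The point is the centre of the recess mouth, level with the dock's top; z up, x along the recess's long side. Fully pressed in, a cartridge's shoulder is flush with the dock's top.
- plate_white (a joint): Brass contact plate in the recess of the white dock. At 0 its top is 22 mm below the mouth, so a cartridge put in stands 10 mm proud. Held by friction only: pressed with about 7 N it slides down to its stop at 0.010 m (flush) and stays there.
- sleeve_red_mid (a point): Loose rigid red tube (sleeve), open at both ends, 70 mm long, outer diameter 46 mm, bore 35 mm, 0.14 kg (may be absent: None). Stands upright on the bench; narrow enough to topple if knocked. The point is its centre, half-way up; z along the tube. Either end fits.
- port_red_foot (a point): Fixed gas port: grey base block 95 x 95 x 20 mm with a red disc on top and an upright steel spigot, diameter 30 mm, 42 mm tall, tip tapered. The point is on the spigot's axis at the top of the base block; z up. A sleeve fully home stands on the pressed-down seal collar, its lower end 10 mm above the point.
- seal_red (a joint): Black seal collar (diameter 48 mm, 10 mm thick) on the spigot of the red port. At 0 its top is 18 mm above the base block. Held by friction only: pushed with about 6 N it slides down to its stop on the base block at 0.008 m and stays there.
- sleeve_green_mid (a point): Loose rigid green tube (sleeve), open at both ends, 70 mm long, outer diameter 46 mm, bore 35 mm, 0.14 kg (may be absent: None). Stands upright on the bench; narrow enough to topple if knocked. The point is its centre, half-way up; z along the tube. Either end fits.
- port_green_foot (a point): Fixed gas port: grey base block 95 x 95 x 20 mm with a green disc on top and an upright steel spigot, diameter 30 mm, 42 mm tall, tip tapered. The point is on the spigot's axis at the top of the base block; z up. A sleeve fully home stands on the pressed-down seal collar, its lower end 10 mm above the point.
- seal_green (a joint): Black seal collar (diameter 48 mm, 10 mm thick) on the spigot of the green port. At 0 its top is 18 mm above the base block. Held by friction only: pushed with about 6 N it slides down to its stop on the base block at 0.008 m and stays there.
- run_lever (a joint): Run lever: steel stick 80 mm long with an orange ball, on a grey block 70 x 50 x 25 mm, pivot 22 mm above the bench. It swings in the x-z plane: at 0 it leans 0.5 rad to -x (towards the robot), at 0.5 it is upright, at 1.0 rad it meets its stop leaning to +x (away from the robot). Under 2 N moves it and it stays where it is left. Starts between 0 and 0.2.
- run_lever_tip (a point): Centre of the orange ball (diameter 26 mm) at the end of the run lever; it travels 77 mm along x over the full swing.
- jar: Bystander: small amber jar, diameter 56 mm, 75 mm tall; origin at its underside.
- beaker: Bystander: glass beaker, rim diameter 68 mm, 85 mm tall; origin at its underside.
- screwdriver: Bystander: screwdriver lying on the bench.

How it is judged:
By the outcome, as a careful person would: the job done as asked, in the order asked, and still so for the second after the job is handed in, with the robot touching nothing.
Of cart_orange, cart_blue, cart_white only 2 to 3 are there at a start; the rules pass over those that are not, and their reading is None.
Of sleeve_red, sleeve_green only 1 to 2 are there at a start; the rules pass over those that are not, and their reading is None.
At some moment in a run one of cart_orange, cart_blue, cart_white may be knocked a few centimetres aside while the robot is not near it.
It also fails if it takes over 210 s, if anything falls off the work surface, if the arm or the gripper's body presses on something with over 40 N, if the wrist force passes 120 N, or if a joint passes its speed limit or range.

## Working session

There is one attempt and no reset: what is moved stays moved. The work goes in short steps, Python scripts to look and compute and a tool call to move; the robot and the scene stay as the last step left them, time stands still between calls to the robot, and variables do not carry over. Pictures are saved under pics/ and viewed, and the job is handed in when it is done.

Besides the shell and the picture viewer there is one more tool, called after "Emit:" by a JSON object that holds its "name" and its "arguments". servo_tool: Moves the arm, as the interface text tells. Its arguments: {"type":"object","properties":{"deltas":{"type":"array"},"gripper":{"type":"number"},"squeeze":{"type":"number"}},"required":["deltas"]}

```bash
mkdir -p pics; ls
python3 - <<'E'
from cell import sensors, vision
import cv2, numpy as np
print(sensors.observe())
for n in ["scene","side","wrist"]:
    im=vision.camera(n); cv2.imwrite(f"pics/{n}0.png",im[:,:,::-1])
    p=vision.camera_params(n); print(n,{k:np.round(v,4).tolist() for k,v in p.items()})
E
```

```text
pics
{'time_s': 0.0, 'joints': array([ 6.96314934e+01,  5.26465411e+00,  7.05825717e+01, -2.69771767e-05,
        1.04267002e+02, -3.25196397e+00]), 'dq': array([ 0.05208292, -0.02822551,  0.07527781, -0.08962803, -0.05023839,
       -0.00825387]), 'tau': array([ 7.70436327e-05, -4.58743823e+01, -4.18014443e+01, -4.25272447e-05,
        1.21860954e-02, -2.59267739e-05]), 'ee_pos': array([176.52505367, 573.14608348, 230.12789855]), 'ee_rot': array([-1.79885955e+02, -6.45368885e-03,  1.62883444e+02]), 'force': array([-0.46195415, -0.16893286,  0.15641608]), 'torque': array([ 0.03990292, -0.00521344, -0.05800066]), 'width': 85.47628600290173}
scene {'mtx': [[441.3754, 0.0, 318.5551], [0.0, 441.3754, 200.7166], [0.0, 0.0, 1.0]], 'R': [[-0.4598, 0.8879, 0.0111], [0.7569, 0.3984, -0.518], [-0.4644, -0.2298, -0.8553]], 't': [274.695, -363.2236, 1458.2065]}
side {'mtx': [[390.5143, 0.0, 316.2862], [0.0, 390.5143, 193.6805], [0.0, 0.0, 1.0]], 'R': [[0.9833, -0.1805, -0.0215], [-0.1227, -0.5715, -0.8113], [0.1342, 0.8005, -0.5842]], 't': [-567.0515, 135.2794, 1195.5087]}
wrist {'mtx': [[320.246, 0.0, 315.757], [0.0, 320.246, 201.2015], [0.0, 0.0, 1.0]], 'mount': [[0.0006, -0.9471, -0.3209, 83.1522], [1.0, 0.0004, 0.0008, -0.6615], [-0.0006, -0.3209, 0.9471, -142.3077], [0.0, 0.0, 0.0, 1.0]]}
```

View pics/scene0.png

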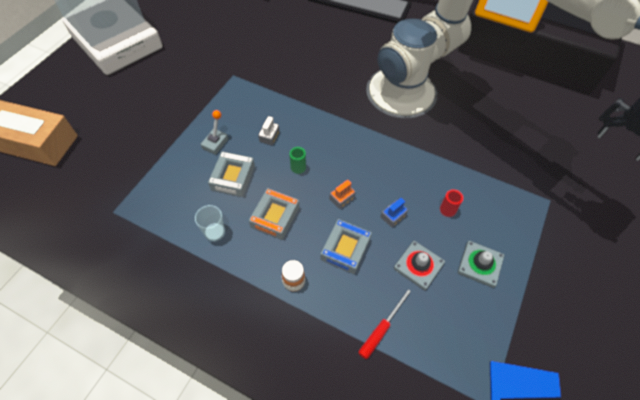

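View pics/side0.png

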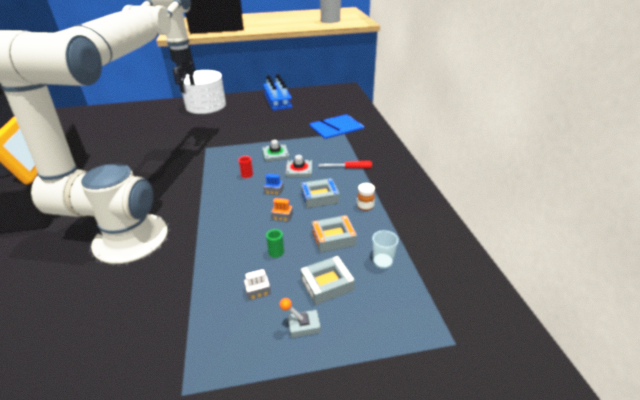

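View pics/wrist0.png

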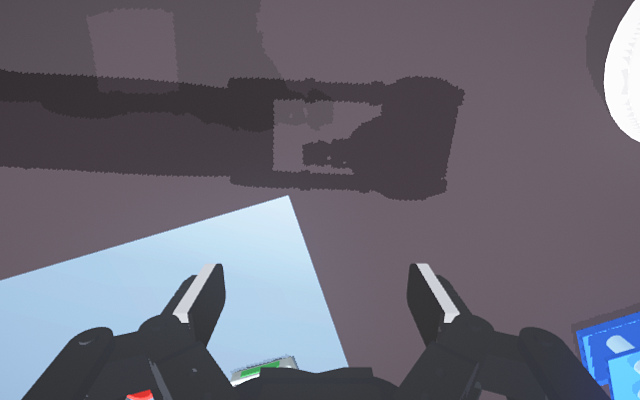

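```bash
cat > h.py <<'E'
import numpy as np, cv2
from cell import sensors, vision
from scipy.spatial.transform import Rotation as Ro
def tool():
    s=sensors.observe()
    return np.array(s['ee_pos']), Ro.from_euler('xyz',s['ee_rot'],degrees=True).as_matrix()
def cam(n):
    """returns K, C (centre), A (cam->world rot)"""
    p=vision.camera_params(n); K=np.array(p['mtx'])
    if n=='wrist':
        t,R=tool(); M=np.array(p['mount']); return K, R@M[:3,3]+t, R@M[:3,:3]
    R=np.array(p['R']); t=np.array(p['t']); return K,-R.T@t,R.T
def ray(c,uv,z):
    K,C,A=c; uv=np.atleast_2d(np.array(uv,float))
    d=(A@np.linalg.inv(K)@np.c_[uv,np.ones(len(uv))].T).T
    return C+d*((z-C[2])/d[:,2])[:,None]
def proj(c,X):
    K,C,A=c; X=np.atleast_2d(X); q=(K@A.T@(X-C).T).T; return q[:,:2]/q[:,2:]
def snap(n,f=None):
    c=cam(n); im=vision.camera(n)
    if f: cv2.imwrite(f'pics/{f}.png',im[:,:,::-1])
    return c,im
def togo(target,yaw=None):
    """world target TCP -> tool units; yaw wanted (deg) of tool x about world"""
    t,R=tool(); d=R.T@(np.array(target)-t)/60
    # turn to pointing-down with given yaw
    out=[np.round(d,3)]
    if yaw is not None:
        Rt=Ro.from_euler('xyz',[180,0,yaw],degrees=True).as_matrix()
        out.append(np.round(Ro.from_matrix(R.T@Rt).as_rotvec(degrees=True)/6,3))
    return out
E
python3 - <<'E'
from h import *
c=cam('scene')
P={'orange':((344,184),66),'blue':((398,205),66),'white':((269,121),66),'red':((455,195),70),'green':((298,153),70),
'dO':((275,213),30),'dB':((347,246),30),'dW':((232,174),30),'pR':((423,257),62),'pG':((487,254),62),'lever':((216,115),95),'beaker':((212,225),30),'jar':((293,270),75)}
for k,(uv,z) in P.items(): print(k,ray(c,uv,z).round(0)[0])
E
```

```text
orange [462.   6.  66.]
blue [456. 160.  66.]
white [ 365. -285.   66.]
red [359. 282.  70.]
green [ 431. -151.   70.]
dO [ 610. -125.   30.]
dB [608.  87.  30.]
dW [ 557. -296.   30.]
pR [563. 270.  62.]
pG [482. 407.  62.]
lever [ 438. -416.   95.]
beaker [ 718. -253.   30.]
jar [745.   7.  75.]
```

```bash
python3 -c "
from h import *
print(togo([430,230,330],180))"
```

```text
[array([-5.721, -4.226, -1.654]), array([-0.015, -0.003, -2.853])]
```

Emit:
{"name": "servo_tool", "arguments": {"deltas": [{"x":-1.1,"y":-0.8,"z":-1.6,"az":-0.6},{"x":-2.2,"y":-1.6,"z":-1.65,"az":-1.2},{"x":-3.3,"y":-2.4,"z":-1.65,"az":-1.8},{"x":-4.4,"y":-3.2,"z":-1.65,"az":-2.4},{"x":-5.5,"y":-4.0,"z":-1.65,"az":-2.85}]}}

```text
invalid input at $.deltas[0]: expected keys x, y, z, ax, ay, az
```

Emit:
{"name": "servo_tool", "arguments": {"deltas": [{"x":0},{"x":0},{"x":0}]}}

```text
invalid input at $.deltas[0]: expected keys x, y, z, ax, ay, az
```

```bash
python3 -c "
from h import *
snap('wrist','w1');s=sensors.observe();print(s['ee_pos'],s['ee_rot'],s['joints'].round(1))
print(togo([430,230,330],180))"
```

```text
[176.54209008 573.27832785 230.58784758] [-1.79931369e+02 -4.31704850e-03  1.62882317e+02] [ 69.6   5.2  70.6   0.  104.3  -3.2]
[array([-5.721, -4.226, -1.652]), array([-1.100e-02, -2.000e-03, -2.853e+00])]
```

View pics/w1.png

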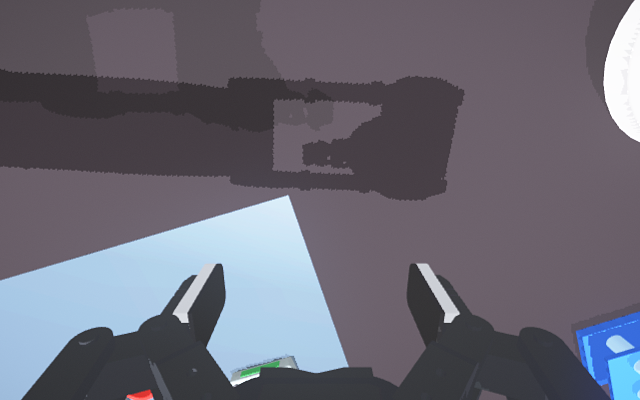

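All six keys are required per row.

Emit:
{"name": "servo_tool", "arguments": {"deltas": [{"x":-1.1,"y":-0.8,"z":-0.8,"ax":0,"ay":0,"az":-0.6},{"x":-2.2,"y":-1.6,"z":-1.65,"ax":0,"ay":0,"az":-1.2},{"x":-3.3,"y":-2.4,"z":-1.65,"ax":0,"ay":0,"az":-1.8},{"x":-4.4,"y":-3.2,"z":-1.65,"ax":0,"ay":0,"az":-2.4},{"x":-5.7,"y":-4.2,"z":-1.65,"ax":0,"ay":0,"az":-2.85}]}}

```text
time_s: 0.82
ee_pos: [352.1, 337.3, 322.4]
ee_rot: [-180.0, 0.0, -179.9]
force: [0.7, 0.3, 0.1]
width: 85.5
```

```bash
python3 -c "
from h import *
snap('wrist','w2');s=sensors.observe();print(s['time_s'],s['ee_pos'],s['ee_rot'],s['joints'].round(1))
print(togo([430,230,330],180))"
```

```text
0.875 [356.22180898 331.89642178 322.98218725] [-179.77159828    0.20782398  179.77529984] [ 39.2  -9.8  75.8  -0.3 114.1 -50.7]
[array([-1.237, -1.694, -0.106]), array([-0.038,  0.035, -0.038])]
```

View pics/w2.png

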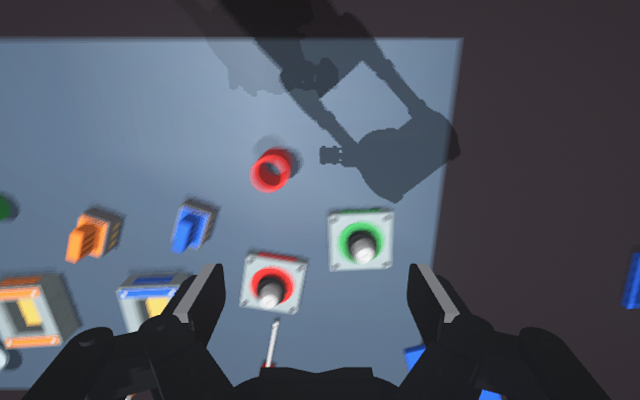

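Emit:
{"name": "servo_tool", "arguments": {"deltas": [{"x":-0.9,"y":-0.3,"z":0.5,"ax":0,"ay":0,"az":0},{"x":-1.8,"y":-0.6,"z":1,"ax":0,"ay":0,"az":0},{"x":-2.7,"y":-0.9,"z":1.5,"ax":0,"ay":0,"az":0},{"x":-3.45,"y":-1.03,"z":2.05,"ax":0,"ay":0,"az":0},{"x":-3.45,"y":-1.03,"z":2.05,"ax":0,"ay":0,"az":0}]}}

```text
time_s: 1.5
ee_pos: [564.3, 266.8, 194.4]
ee_rot: [-179.5, -0.3, 179.6]
force: [-1.7, 0.4, -0.3]
width: 85.2
```

```bash
python3 -c "
from h import *
snap('wrist','w3');s=sensors.observe();print(s['time_s'],s['ee_pos'],s['ee_rot'],s['dq'].round(1))
"
```

```text
1.55 [563.77528495 267.69888826 196.80854784] [-1.79624546e+02 -1.36691791e-01  1.79647339e+02] [ 1.9 -4.1 -1.2  0.5  1.3  0.5]
```

View pics/w3.png

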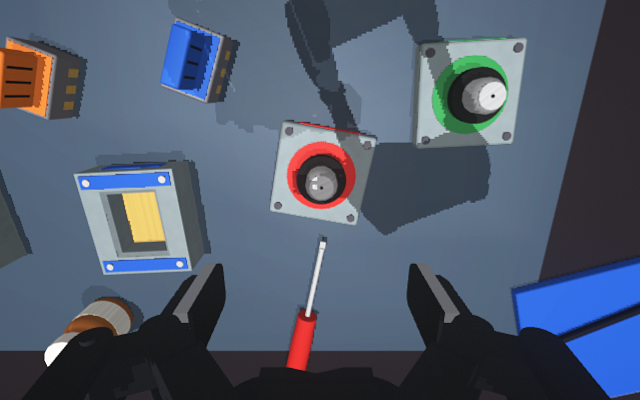

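```bash
cat >> h.py <<'E'
def zoom(im,x0,y0,x1,y1,f,name):
    cv2.imwrite(f'pics/{name}.png',cv2.resize(im[y0:y1,x0:x1,::-1],None,fx=f,fy=f,interpolation=cv2.INTER_NEAREST))
def hsv(im): return cv2.cvtColor(im,cv2.COLOR_RGB2HSV)
def mask(im,col):
    h=hsv(im).astype(int); H,S,V=h[...,0],h[...,1],h[...,2]
    r={'red':((H<6)|(H>172))&(S>150)&(V>80),'orange':(H>=7)&(H<18)&(S>150)&(V>80),'green':(H>45)&(H<85)&(S>120)&(V>50),
       'blue':(H>105)&(H<122)&(S>150)&(V>90)}[col]
    return r.astype(np.uint8)
E
python3 - <<'E'
from h import *
c,im=snap('wrist','w4')
zoom(im,250,110,400,240,5,'z4a'); zoom(im,400,30,540,155,5,'z4b')
print(c[1])
E
```

```text
[480.80553773 268.70302162 339.31066238]
```

View pics/z4a.png

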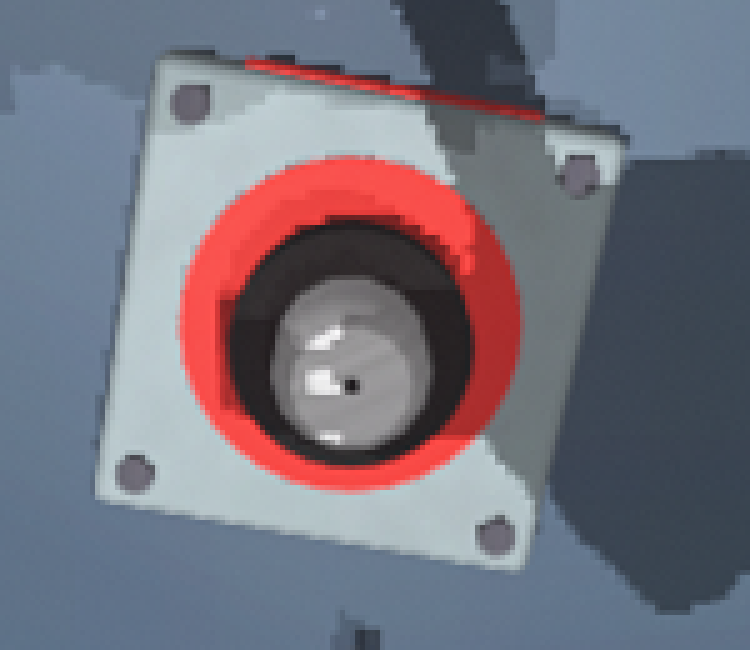

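View pics/z4b.png

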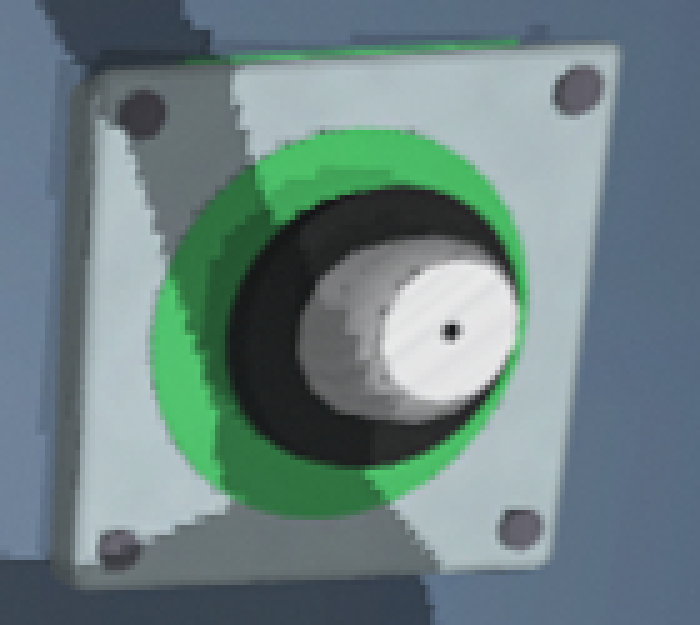

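Run:
```python
from h import *
c=cam('wrist'); print(c[1])
a=np.array
o=-0.4
r=ray(c,a([[351,385]])/5+a([250,110])+o,62); rb=ray(c,a([[191,103],[580,176],[496,535],[135,473]])/5+a([250,110])+o,21)
g=ray(c,a([[452,330]])/5+a([400,30])+o,62); gb=ray(c,a([[142,113],[578,90],[520,530],[120,550]])/5+a([400,30])+o,21)
print(r,rb.mean(0),rb.round(0).tolist()); print(g,gb.mean(0),gb.round(0).tolist())
```

```text
[479.86577879 269.24304617 341.76374046]
[[560.94553959 271.33867985  62.        ]] [560.7986829  271.52171475  21.        ] [[515.0, 240.0, 21.0], [530.0, 317.0, 21.0], [606.0, 303.0, 21.0], [592.0, 226.0, 21.0]]
[[483.02327413 412.24359337  62.        ]] [483.38183901 411.71986946  21.        ] [[446.0, 370.0, 21.0], [442.0, 449.0, 21.0], [521.0, 453.0, 21.0], [525.0, 375.0, 21.0]]
```

Emit:
{"name": "servo_tool", "arguments": {"deltas": [{"x":0.9,"y":0.1,"z":0,"ax":0,"ay":0,"az":0},{"x":1.8,"y":0.2,"z":0,"ax":0,"ay":0,"az":0},{"x":2.7,"y":0.2,"z":0,"ax":0,"ay":0,"az":0},{"x":3.4,"y":0.23,"z":0,"ax":0,"ay":0,"az":0},{"x":3.4,"y":0.23,"z":0,"ax":0,"ay":0,"az":0}]}}

```text
time_s: 2.22
ee_pos: [356.7, 284.6, 202.5]
ee_rot: [-179.9, 0.3, 180.0]
force: [-0.2, 0.1, 0.6]
width: 85.4
```

Run:
```python
from h import *
c,im=snap('wrist','w5')
s=sensors.observe();print(s['time_s'],s['ee_pos'],s['ee_rot'],s['dq'].round(1))
zoom(im,220,100,420,260,4,'z5')
```

```text
2.275 [358.08191794 284.37651292 202.09670404] [-179.91397362    0.31314464  179.89881555] [-1.7  3.1 -1.4 -0.4 -0.7 -0.4]
```

View pics/w5.png

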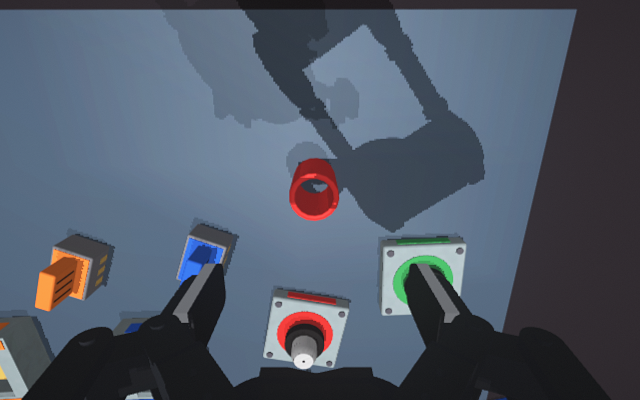

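View pics/z5.png

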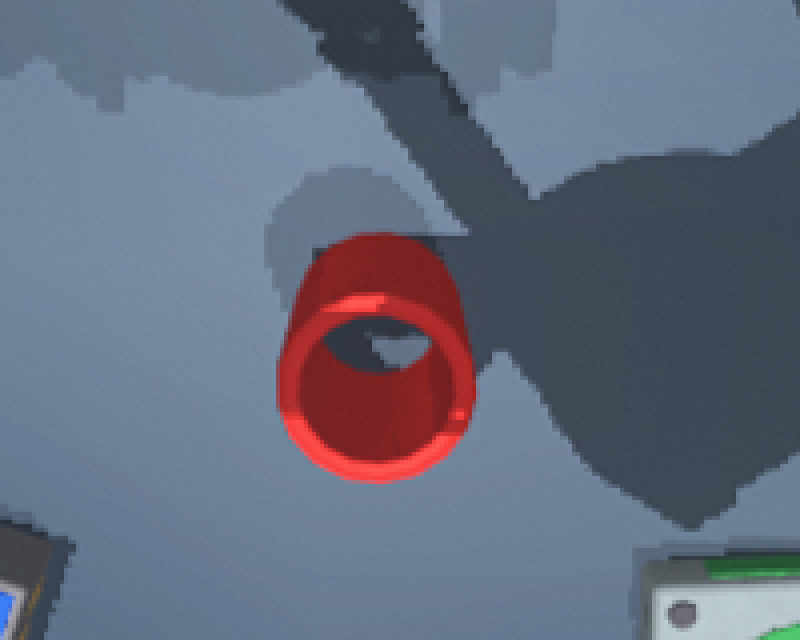

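Run:
```python
from h import *
c=cam('wrist'); a=np.array
P=ray(c,a([[278,387],[476,387],[377,292],[377,482]])/4+a([220,100])-0.4,70); print(P.round(1),P[:2].mean(0),P[2:].mean(0))
p=[P[2:,0].mean(),P[:2,1].mean()]; print(p,togo([*p,31],180),togo([*p,90],180))
```

```text
[[363.9 259.9  70. ]
 [363.9 304.5  70. ]
 [342.  282.3  70. ]
 [387.  282.1  70. ]] [363.91123891 282.18253834  70.        ] [364.48452486 282.18269     70.        ]
[np.float64(364.48452486377937), np.float64(282.1825383449212)] [array([-0.091, -0.032,  2.852]), array([-0.014,  0.052, -0.017])] [array([-0.097, -0.034,  1.869]), array([-0.014,  0.052, -0.017])]
```

Emit:
{"name": "servo_tool", "arguments": {"deltas": [{"x":-0.09,"y":-0.03,"z":0.8,"ax":0,"ay":0.05,"az":0},{"x":-0.09,"y":-0.03,"z":1.6,"ax":0,"ay":0.05,"az":0},{"x":-0.09,"y":-0.03,"z":1.7,"ax":0,"ay":0.05,"az":0},{"x":-0.09,"y":-0.03,"z":1.7,"ax":0,"ay":0.05,"az":0}]}}

```text
time_s: 2.78
ee_pos: [364.7, 282.7, 101.7]
ee_rot: [-180.0, 0.1, 179.9]
force: [-0.3, -1.1, 0.8]
width: 85.2
```

Run:
```python
from h import *
print(togo([364.3,282.2,33],180)); s=sensors.observe(); print(s['ee_pos'],s['dq'].round(1))
```

```text
[array([ 0.008, -0.008,  1.145]), array([-0.007,  0.014, -0.019])]
[364.69790156 282.7365214  101.67966668] [ 0.  -1.  -1.9  0.1  0.   0. ]
```

Emit:
{"name": "servo_tool", "arguments": {"deltas": [{"x":0.01,"y":-0.01,"z":0.5,"ax":0,"ay":0.0,"az":0},{"x":0.01,"y":-0.01,"z":1.0,"ax":0,"ay":0,"az":0},{"x":0.01,"y":-0.01,"z":1.14,"ax":0,"ay":0,"az":0},{"x":0.01,"y":-0.01,"z":1.14,"ax":0,"ay":0,"az":0}]}}

```text
time_s: 3.28
ee_pos: [365.0, 282.6, 35.0]
ee_rot: [180.0, 0.2, 179.9]
force: [0.2, 0.3, 1.0]
width: 85.2
```

Emit:
{"name": "servo_tool", "arguments": {"deltas": [{"x":0,"y":0,"z":0,"ax":0,"ay":0,"az":0},{"x":0,"y":0,"z":0,"ax":0,"ay":0,"az":0},{"x":0,"y":0,"z":0,"ax":0,"ay":0,"az":0},{"x":0,"y":0,"z":0,"ax":0,"ay":0,"az":0}], "gripper": 35, "squeeze": 50}}

```text
time_s: 3.78
ee_pos: [365.8, 283.1, 36.6]
ee_rot: [179.9, 0.3, 179.9]
force: [0.1, -0.3, 6.0]
width: 44.4
```

Emit:
{"name": "servo_tool", "arguments": {"deltas": [{"x":0,"y":0,"z":0,"ax":0,"ay":0,"az":0},{"x":0,"y":0,"z":0,"ax":0,"ay":0,"az":0}]}}

```text
time_s: 4.03
ee_pos: [365.8, 283.1, 36.6]
ee_rot: [179.9, 0.3, 179.9]
force: [0.5, -0.3, 1.7]
width: 44.3
```

Run:
```python
from h import *
c,im=snap('wrist','w6')
s=sensors.observe(); print(s['ee_pos'],s['ee_rot'],s['width'],s['force'])
print(togo([364.3,282.2,150],180))
```

```text
[365.79258353 283.08310204  36.6119702 ] [179.90044424   0.30521974 179.88529205] 44.34823061658581 [-0.28407953 -0.16227405  1.50669297]
[array([ 0.015, -0.011, -1.89 ]), array([ 0.017,  0.051, -0.019])]
```

View pics/w6.png

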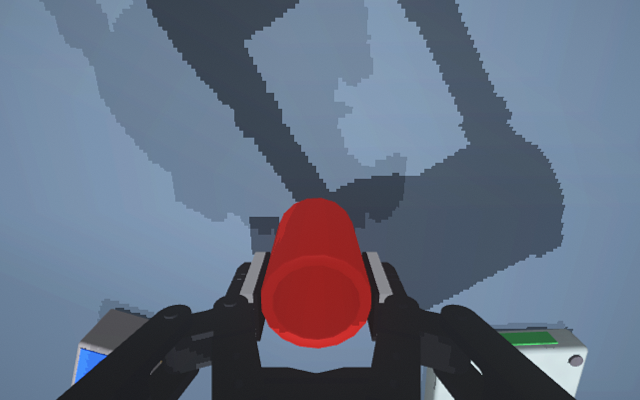

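Run:
```python
from h import *
c=cam('wrist'); im=cv2.imread('pics/w6.png')[:,:,::-1].copy()
zoom(im,240,180,400,360,4,'z6')
P=ray(c,[[316,256],[316,347],[261,300],[371,300]],70); print(P.round(1))
```

```text
[[341.2 282.8  70. ]
 [384.7 282.8  70. ]
 [361.  260.7  70. ]
 [361.1 304.9  70. ]]
```

View pics/z6.png

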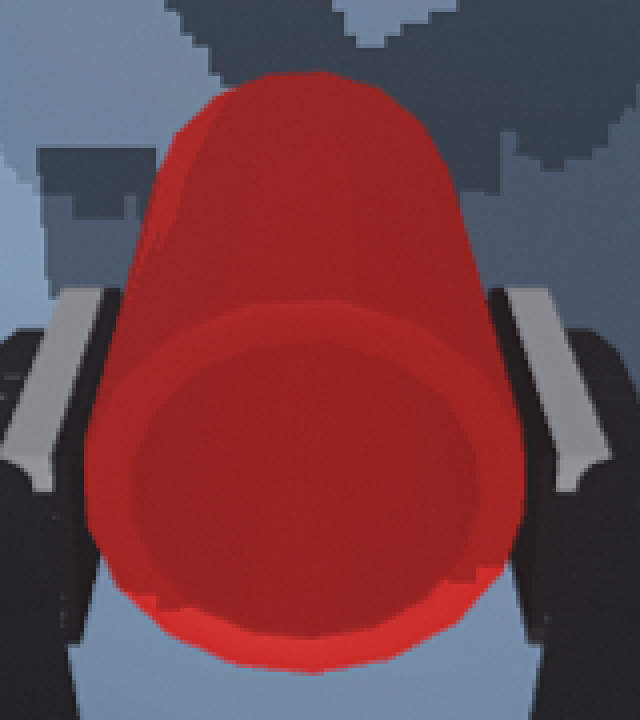

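Emit:
{"name": "servo_tool", "arguments": {"deltas": [{"x":0,"y":0,"z":-0.5,"ax":0,"ay":0.05,"az":0},{"x":0,"y":0,"z":-1.0,"ax":0,"ay":0.05,"az":0},{"x":-0.6,"y":0,"z":-1.7,"ax":0,"ay":0.05,"az":0},{"x":-1.4,"y":-0.1,"z":-1.9,"ax":0,"ay":0.05,"az":0},{"x":-2.1,"y":-0.15,"z":-1.9,"ax":0,"ay":0.05,"az":0}]}}

```text
time_s: 4.7
ee_pos: [493.2, 273.6, 152.8]
ee_rot: [179.8, 0.1, 179.9]
force: [0.6, 0.9, -1.6]
width: 44.6
```

Run:
```python
from h import *
print(togo([563,271.8,135],180),sensors.observe()['width'])
```

```text
[array([-1.163, -0.029,  0.299]), array([ 0.027,  0.024, -0.019])] 44.572268254202314
```

Emit:
{"name": "servo_tool", "arguments": {"deltas": [{"x":-0.7,"y":-0.03,"z":0.1,"ax":0.02,"ay":0.02,"az":0},{"x":-1.16,"y":-0.03,"z":0.25,"ax":0.02,"ay":0.02,"az":0},{"x":-1.16,"y":-0.03,"z":0.3,"ax":0.02,"ay":0.02,"az":0},{"x":-1.16,"y":-0.03,"z":0.3,"ax":0.02,"ay":0.02,"az":0},{"x":-1.16,"y":-0.03,"z":0.3,"ax":0.02,"ay":0.02,"az":0}]}}

```text
time_s: 5.32
ee_pos: [562.1, 272.1, 135.5]
ee_rot: [179.9, 0.0, 179.9]
force: [0.4, -0.2, -0.8]
width: 44.7
```

Run:
```python
from h import *
c,im=snap('wrist','w7')
print(togo([563,271.8,65],180),sensors.observe()['width'])
```

```text
[array([-0.011, -0.007,  1.179]), array([ 0.012,  0.012, -0.012])] 44.26991194024564
```

View pics/w7.png

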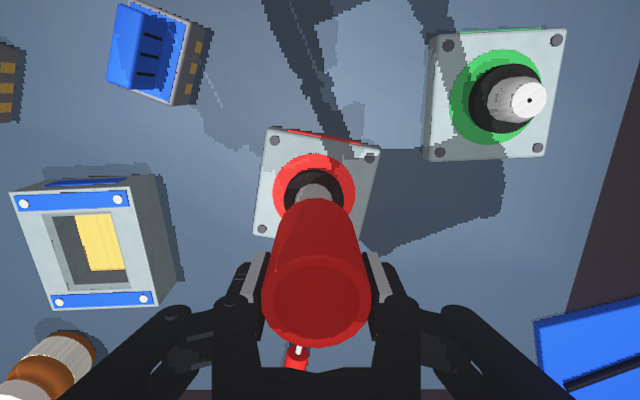

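Emit:
{"name": "servo_tool", "arguments": {"deltas": [{"x":-0.01,"y":-0.01,"z":0.35,"ax":0.01,"ay":0.01,"az":0},{"x":-0.01,"y":-0.01,"z":0.6,"ax":0.01,"ay":0.01,"az":0},{"x":-0.01,"y":-0.01,"z":0.73,"ax":0.01,"ay":0.01,"az":0},{"x":-0.01,"y":-0.01,"z":0.73,"ax":0.01,"ay":0.01,"az":0}]}}

```text
time_s: 5.88
ee_pos: [562.2, 271.3, 90.4]
ee_rot: [-180.0, -0.1, 179.9]
force: [-0.0, 0.3, -1.3]
width: 44.3
```

Run:
```python
from h import *
s=sensors.observe(); print(s['force'].round(1),s['torque'].round(2))
print(togo([563,271.8,66.6],180),s['width'])
```

```text
[-0.   0.3 -1.3] [-0.03 -0.02 -0.04]
[array([-0.013,  0.008,  0.397]), array([-0.007, -0.019, -0.011])] 44.2973002854932
```

Free entry over the tip. Push on down.

Emit:
{"name": "servo_tool", "arguments": {"deltas": [{"x":-0.01,"y":0.01,"z":0.15,"ax":0,"ay":0,"az":0},{"x":-0.01,"y":0.01,"z":0.25,"ax":0,"ay":0,"az":0},{"x":-0.01,"y":0.01,"z":0.33,"ax":0,"ay":0,"az":0},{"x":-0.01,"y":0.01,"z":0.4,"ax":0,"ay":0,"az":0},{"x":-0.01,"y":0.01,"z":0.42,"ax":0,"ay":0,"az":0}]}}

```text
time_s: 6.5
ee_pos: [563.0, 272.0, 66.6]
ee_rot: [-180.0, -0.1, 179.9]
force: [-4.6, -1.8, 9.7]
width: 44.4
```

Emit:
{"name": "servo_tool", "arguments": {"deltas": [{"x":0,"y":0,"z":0.05,"ax":0,"ay":0,"az":0},{"x":0,"y":0,"z":0.08,"ax":0,"ay":0,"az":0},{"x":0,"y":0,"z":0.08,"ax":0,"ay":0,"az":0}]}}

```text
time_s: 6.88
ee_pos: [563.3, 271.9, 66.5]
ee_rot: [180.0, 0.1, 179.9]
force: [-9.9, -4.5, 19.5]
width: 44.6
```

Run:
```python
from h import *
c,im=snap('wrist','w8');
s=sensors.observe(); print(s['force'].round(1),s['torque'].round(2),s['ee_pos'])
```

```text
[-10.   -3.8  18.9] [-0.91  1.7   0.03] [563.30251544 271.96273034  66.50470646]
```

View pics/w8.png

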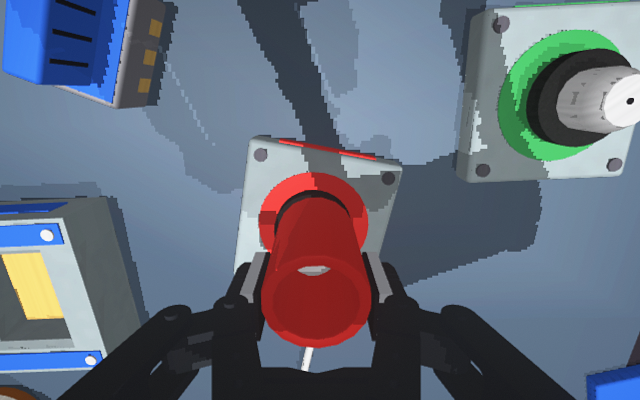

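Emit:
{"name": "servo_tool", "arguments": {"deltas": [{"x":0.02,"y":0,"z":-0.02,"ax":0,"ay":0,"az":0},{"x":0.02,"y":0,"z":-0.02,"ax":0,"ay":0,"az":0},{"x":0.02,"y":0,"z":-0.02,"ax":0,"ay":0,"az":0},{"x":0.02,"y":0,"z":-0.02,"ax":0,"ay":0,"az":0},{"x":0.02,"y":0,"z":-0.02,"ax":0,"ay":0,"az":0}], "gripper": 80}}

```text
time_s: 7.55
ee_pos: [562.0, 271.9, 67.2]
ee_rot: [180.0, 0.1, 179.9]
force: [-0.2, 0.2, -0.1]
width: 79.7
```

Emit:
{"name": "servo_tool", "arguments": {"deltas": [{"x":0,"y":0,"z":-0.5,"ax":0,"ay":0,"az":0},{"x":0,"y":0,"z":-1.2,"ax":0,"ay":0,"az":0},{"x":0,"y":0,"z":-2.2,"ax":0,"ay":0,"az":0},{"x":0,"y":0,"z":-2.2,"ax":0,"ay":0,"az":0}]}}

```text
time_s: 8.05
ee_pos: [563.9, 272.8, 206.7]
ee_rot: [179.7, 0.7, 179.9]
force: [0.5, 0.7, 0.5]
width: 79.8
```

Run:
```python
from h import *
c,im=snap('wrist','w9');
s=sensors.observe(); print(s['force'].round(1),s['ee_pos'],s['width'])
zoom(im,230,110,400,260,4,'z9')
print(togo([431,-151,230],180))
```

```text
[-0.2 -0.1 -0.6] [563.08272371 272.40456707 202.96121535] 80.3398855561443
[array([ 2.189, -7.058, -0.485]), array([ 0.025,  0.067, -0.012])]
```

View pics/z9.png

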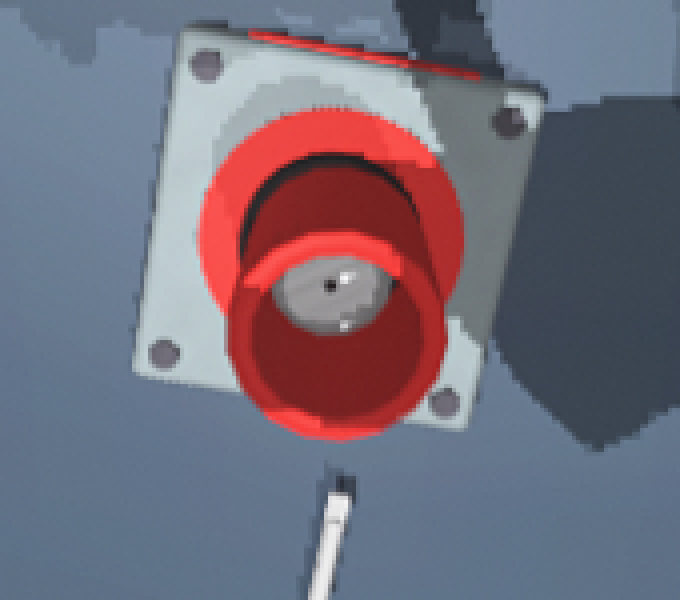

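Emit:
{"name": "servo_tool", "arguments": {"deltas": [{"x":0.3,"y":-0.9,"z":-0.2,"ax":0,"ay":0.07,"az":0},{"x":0.6,"y":-1.8,"z":-0.4,"ax":0,"ay":0.07,"az":0},{"x":0.9,"y":-2.7,"z":-0.5,"ax":0,"ay":0.07,"az":0},{"x":1.2,"y":-3.6,"z":-0.5,"ax":0,"ay":0.07,"az":0},{"x":1.5,"y":-4.5,"z":-0.5,"ax":0,"ay":0.07,"az":0}]}}

```text
time_s: 8.72
ee_pos: [471.3, 0.9, 229.9]
ee_rot: [179.9, -0.1, 179.9]
force: [0.7, -0.1, -0.9]
width: 80.2
```

Emit:
{"name": "servo_tool", "arguments": {"deltas": [{"x":0.25,"y":-0.9,"z":0,"ax":0,"ay":0,"az":0},{"x":0.5,"y":-1.8,"z":0,"ax":0,"ay":0,"az":0},{"x":0.7,"y":-2.4,"z":0,"ax":0,"ay":0,"az":0},{"x":0.7,"y":-2.4,"z":0,"ax":0,"ay":0,"az":0}]}}

```text
time_s: 9.22
ee_pos: [428.1, -144.9, 227.8]
ee_rot: [179.8, -0.3, 179.7]
force: [0.2, -0.3, 0.4]
width: 80.1
```

Run:
```python
from h import *
c,im=snap('wrist','w10');
s=sensors.observe(); print(s['time_s'],s['ee_pos'],s['ee_rot'],s['dq'].round(1))
```

```text
9.275 [ 428.57243055 -143.62566163  227.99274495] [179.77759845  -0.26412055 179.798165  ] [ 2.5  0.  -0.6  0.5  0.2  0.5]
```

View pics/w10.png

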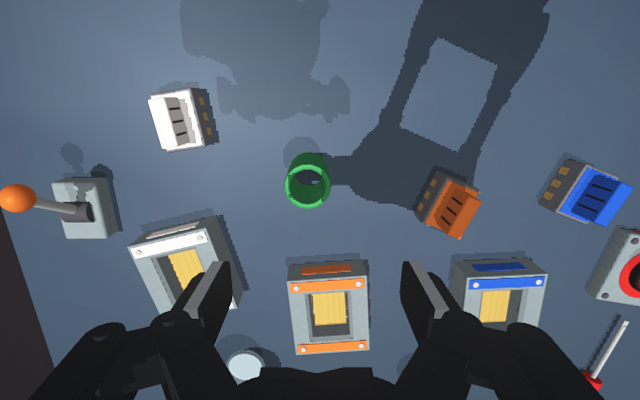

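Run:
```python
from h import *
c,im=snap('wrist','w11')
zoom(im,260,130,360,230,6,'z11')
```

```text
(no output)
```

View pics/z11.png

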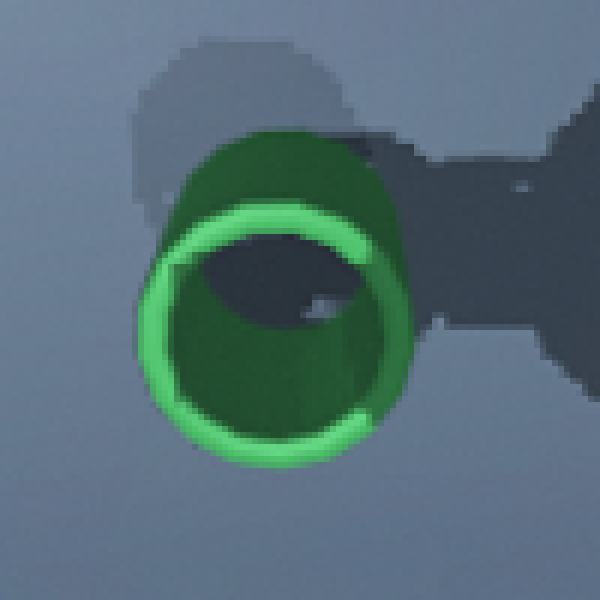

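Run:
```python
from h import *
c=cam('wrist'); a=np.array
P=ray(c,a([[137,334],[414,334],[275,200],[275,468]])/6+a([260,130])-0.4,70); print(P.round(1))
p=[P[2:,0].mean(),P[:2,1].mean()]; print(p,togo([*p,100],180))
```

```text
[[ 430.4 -174.9   70. ]
 [ 430.6 -129.9   70. ]
 [ 408.4 -152.3   70. ]
 [ 453.6 -152.8   70. ]]
[np.float64(431.01370708572745), np.float64(-152.44216469315808)] [array([-0.043, -0.169,  2.138]), array([ 0.037, -0.039, -0.017])]
```

Emit:
{"name": "servo_tool", "arguments": {"deltas": [{"x":-0.04,"y":-0.17,"z":0.8,"ax":0.04,"ay":-0.04,"az":0},{"x":-0.04,"y":-0.17,"z":1.6,"ax":0.04,"ay":-0.04,"az":0},{"x":-0.04,"y":-0.17,"z":2.1,"ax":0.04,"ay":-0.04,"az":0},{"x":-0.04,"y":-0.17,"z":2.1,"ax":0.04,"ay":-0.04,"az":0}], "gripper": 85}}

```text
time_s: 9.82
ee_pos: [429.5, -150.5, 99.0]
ee_rot: [179.9, -0.3, -180.0]
force: [-0.6, -0.7, -0.3]
width: 85.2
```

Run:
```python
from h import *
print(togo([430.5,-152.4,33],180)); s=sensors.observe(); print(s['ee_pos'],s['dq'].round(1))
```

```text
[array([-0.023, -0.034,  1.1  ]), array([ 0.025, -0.054,  0.002])]
[ 429.48654828 -150.51363775   99.01051665] [-0.3 -1.5 -4.7 -0.1  1.3 -0.2]
```

Emit:
{"name": "servo_tool", "arguments": {"deltas": [{"x":-0.02,"y":-0.03,"z":0.5,"ax":0.02,"ay":-0.05,"az":0},{"x":-0.02,"y":-0.03,"z":0.9,"ax":0.02,"ay":-0.05,"az":0},{"x":-0.02,"y":-0.03,"z":1.08,"ax":0.02,"ay":-0.05,"az":0},{"x":-0.02,"y":-0.03,"z":1.08,"ax":0.02,"ay":-0.05,"az":0}]}}

```text
time_s: 10.32
ee_pos: [430.7, -151.9, 34.9]
ee_rot: [180.0, -0.0, -179.9]
force: [-0.4, -0.3, 0.1]
width: 85.1
```

Emit:
{"name": "servo_tool", "arguments": {"deltas": [{"x":0,"y":0,"z":0,"ax":0,"ay":0,"az":0},{"x":0,"y":0,"z":0,"ax":0,"ay":0,"az":0},{"x":0,"y":0,"z":0,"ax":0,"ay":0,"az":0},{"x":0,"y":0,"z":0,"ax":0,"ay":0,"az":0},{"x":0,"y":0,"z":0,"ax":0,"ay":0,"az":0}], "gripper": 35, "squeeze": 50}}

```text
time_s: 10.95
ee_pos: [431.5, -152.2, 36.3]
ee_rot: [-180.0, 0.1, -180.0]
force: [-0.3, -0.3, 6.6]
width: 44.4
```

Run:
```python
from h import *
c,im=snap('wrist','w12')
s=sensors.observe(); print(s['ee_pos'],s['ee_rot'],s['width'],s['force'])
zoom(im,240,180,400,360,4,'z12')
```

```text
[ 431.47802994 -152.20303097   36.30441179] [-1.79978106e+02  1.17160076e-01 -1.79953368e+02] 44.48588741066855 [0.07824925 0.67504775 5.6895149 ]
```

View pics/z12.png

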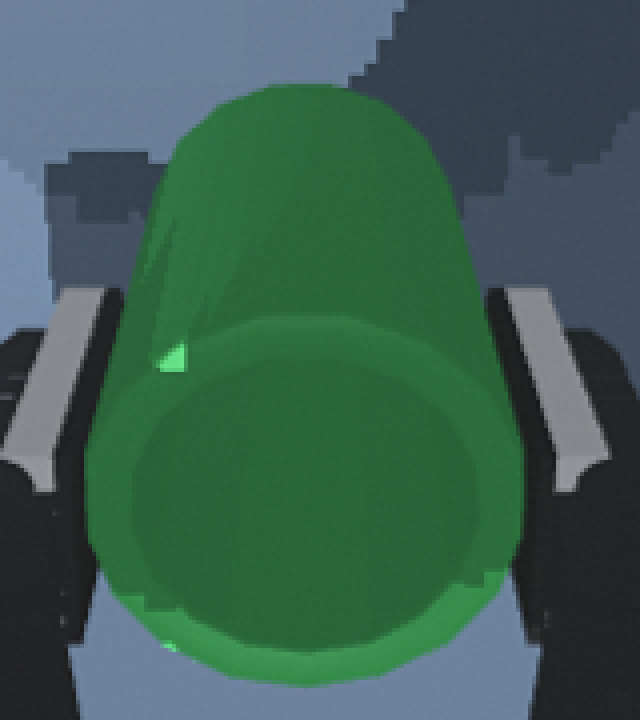

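Emit:
{"name": "servo_tool", "arguments": {"deltas": [{"x":0,"y":0,"z":-0.6,"ax":0,"ay":0,"az":0},{"x":0,"y":0,"z":-1.3,"ax":0,"ay":0,"az":0},{"x":0,"y":0.6,"z":-2.0,"ax":0,"ay":0,"az":0},{"x":-0.1,"y":1.4,"z":-2.2,"ax":0,"ay":0,"az":0},{"x":-0.2,"y":2.3,"z":-2.2,"ax":0,"ay":0,"az":0}]}}

```text
time_s: 11.62
ee_pos: [443.7, -13.3, 169.8]
ee_rot: [-180.0, 0.3, 179.9]
force: [1.6, 0.7, -2.0]
width: 44.3
```

Emit:
{"name": "servo_tool", "arguments": {"deltas": [{"x":-0.1,"y":0.9,"z":0,"ax":0,"ay":0,"az":0},{"x":-0.2,"y":1.8,"z":0,"ax":0,"ay":0,"az":0},{"x":-0.3,"y":2.7,"z":0,"ax":0,"ay":0,"az":0},{"x":-0.4,"y":3.6,"z":0,"ax":0,"ay":0,"az":0},{"x":-0.5,"y":4.5,"z":0,"ax":0,"ay":0,"az":0}]}}

```text
time_s: 12.25
ee_pos: [473.7, 258.4, 169.4]
ee_rot: [-179.9, 0.3, 179.9]
force: [1.3, -0.3, -1.5]
width: 43.9
```

Run:
```python
from h import *
s=sensors.observe(); print(s['ee_pos'],s['ee_rot'],s['width'])
print(togo([483.6,412.2,135],180))
```

```text
[473.71377648 258.41626073 169.36314476] [-179.93252249    0.26879815  179.94595022] 43.91393147313545
[array([-0.16 ,  2.564,  0.57 ]), array([-0.011,  0.045, -0.009])]
```

Emit:
{"name": "servo_tool", "arguments": {"deltas": [{"x":-0.1,"y":0.9,"z":0.1,"ax":0,"ay":0.04,"az":0},{"x":-0.16,"y":1.8,"z":0.3,"ax":0,"ay":0.04,"az":0},{"x":-0.16,"y":2.5,"z":0.5,"ax":0,"ay":0.04,"az":0},{"x":-0.16,"y":2.56,"z":0.55,"ax":0,"ay":0.04,"az":0},{"x":-0.16,"y":2.56,"z":0.55,"ax":0,"ay":0.04,"az":0}]}}

```text
time_s: 12.88
ee_pos: [483.3, 411.6, 135.3]
ee_rot: [-179.8, -0.0, 180.0]
force: [-0.1, -0.3, -1.3]
width: 44.1
```

Run:
```python
from h import *
s=sensors.observe(); print(s['ee_pos'],s['ee_rot'],s['width'],s['dq'].round(1),s['force'])
print(togo([483.6,412.2,92],180))
```

```text
[483.33252364 411.56683795 135.28310059] [-1.79845289e+02 -4.31903042e-02  1.79968362e+02] 44.09121514939892 [-1.3 -1.9 -0.1 -0.1  0.1 -0.1] [-0.09097353 -0.2766743  -1.28669221]
[array([-0.005,  0.013,  0.721]), array([-0.026, -0.007, -0.005])]
```

Emit:
{"name": "servo_tool", "arguments": {"deltas": [{"x":0,"y":0.01,"z":0.35,"ax":-0.02,"ay":0,"az":0},{"x":0,"y":0.01,"z":0.6,"ax":-0.02,"ay":0,"az":0},{"x":0,"y":0.01,"z":0.72,"ax":-0.02,"ay":0,"az":0},{"x":0,"y":0.01,"z":0.72,"ax":-0.02,"ay":0,"az":0}]}}

```text
time_s: 13.38
ee_pos: [483.0, 411.4, 91.0]
ee_rot: [-179.9, -0.1, 179.9]
force: [-0.6, 0.1, -1.7]
width: 44.3
```

Emit:
{"name": "servo_tool", "arguments": {"deltas": [{"x":0,"y":0,"z":0.15,"ax":0,"ay":0,"az":0},{"x":0,"y":0,"z":0.25,"ax":0,"ay":0,"az":0},{"x":0,"y":0,"z":0.33,"ax":0,"ay":0,"az":0},{"x":0,"y":0,"z":0.4,"ax":0,"ay":0,"az":0},{"x":0,"y":0,"z":0.42,"ax":0,"ay":0,"az":0}]}}

```text
time_s: 14.0
ee_pos: [483.0, 411.4, 66.4]
ee_rot: [-179.9, -0.1, 179.9]
force: [-2.5, -1.9, 4.5]
width: 44.3
```

Emit:
{"name": "servo_tool", "arguments": {"deltas": [{"x":0,"y":0,"z":0.05,"ax":0,"ay":0,"az":0},{"x":0,"y":0,"z":0.09,"ax":0,"ay":0,"az":0},{"x":0,"y":0,"z":0.09,"ax":0,"ay":0,"az":0}]}}

```text
time_s: 14.38
ee_pos: [483.3, 411.4, 66.2]
ee_rot: [-180.0, 0.0, 179.9]
force: [-9.1, -8.1, 22.7]
width: 44.4
```

Emit:
{"name": "servo_tool", "arguments": {"deltas": [{"x":0.02,"y":-0.01,"z":-0.03,"ax":0,"ay":0,"az":0},{"x":0.02,"y":-0.01,"z":-0.03,"ax":0,"ay":0,"az":0},{"x":0.02,"y":-0.01,"z":-0.03,"ax":0,"ay":0,"az":0},{"x":0.02,"y":-0.01,"z":-0.03,"ax":0,"ay":0,"az":0},{"x":0.02,"y":-0.01,"z":-0.03,"ax":0,"ay":0,"az":0}], "gripper": 80}}

```text
time_s: 15.0
ee_pos: [482.0, 410.7, 67.4]
ee_rot: [-180.0, 0.0, 179.9]
force: [-0.6, 0.0, 0.2]
width: 80.0
```

Emit:
{"name": "servo_tool", "arguments": {"deltas": [{"x":0,"y":0,"z":-0.5,"ax":0,"ay":0,"az":0},{"x":0,"y":0,"z":-1.2,"ax":0,"ay":0,"az":0},{"x":0,"y":0,"z":-2.2,"ax":0,"ay":0,"az":0},{"x":0,"y":0,"z":-2.2,"ax":0,"ay":0,"az":0}]}}

```text
time_s: 15.5
ee_pos: [483.8, 412.2, 207.0]
ee_rot: [179.6, 0.5, 179.9]
force: [1.0, 0.8, -0.1]
width: 80.4
```

Run:
```python
from h import *
c,im=snap('wrist','w13');
s=sensors.observe(); print(s['force'].round(1),s['ee_pos'],s['width'])
zoom(im,230,110,400,260,4,'z13')
print(togo([460,160,210],180))
```

```text
[ 0.2 -0.1 -1. ] [483.06281103 411.6103674  203.19920796] 80.0858352755194
[array([ 0.379, -4.193, -0.13 ]), array([ 0.032,  0.052, -0.01 ])]
```

View pics/z13.png

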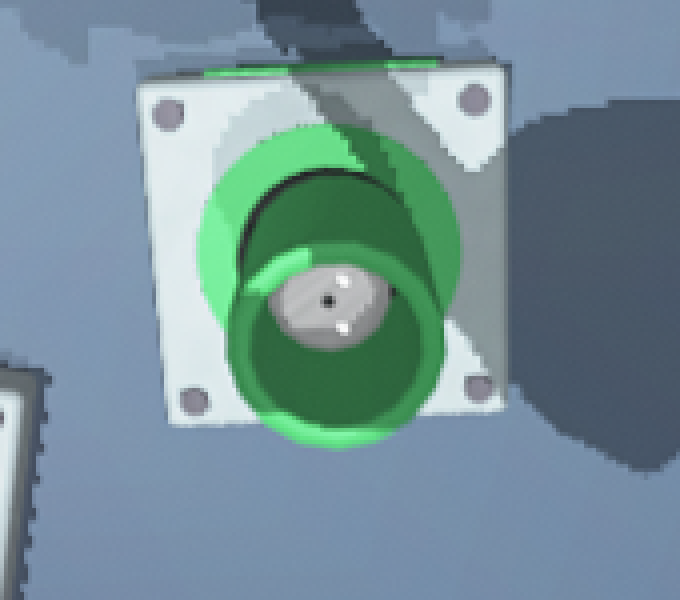

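Emit:
{"name": "servo_tool", "arguments": {"deltas": [{"x":-0.3,"y":-0.9,"z":-0.1,"ax":0,"ay":0.05,"az":0},{"x":-0.6,"y":-1.8,"z":-0.1,"ax":0,"ay":0.05,"az":0},{"x":-0.9,"y":-2.7,"z":-0.1,"ax":0,"ay":0.05,"az":0},{"x":-1.2,"y":-3.6,"z":-0.1,"ax":0,"ay":0.05,"az":0},{"x":-1.5,"y":-4.5,"z":-0.1,"ax":0,"ay":0.05,"az":0}]}}

```text
time_s: 16.18
ee_pos: [572.5, 139.7, 206.7]
ee_rot: [179.8, -0.1, 180.0]
force: [-0.1, 0.1, 0.8]
width: 80.0
```

Emit:
{"name": "servo_tool", "arguments": {"deltas": [{"x":-0.2,"y":-0.5,"z":0,"ax":0,"ay":0,"az":0},{"x":-0.4,"y":-0.8,"z":0,"ax":0,"ay":0,"az":0},{"x":-0.4,"y":-0.8,"z":0,"ax":0,"ay":0,"az":0},{"x":-0.4,"y":-0.8,"z":0,"ax":0,"ay":0,"az":0}]}}

```text
time_s: 16.68
ee_pos: [596.2, 92.8, 205.9]
ee_rot: [179.8, -0.2, -180.0]
force: [-0.7, 0.5, 1.0]
width: 80.1
```

Run:
```python
from h import *
c,im=snap('wrist','w14');
s=sensors.observe(); print(s['time_s'],s['ee_pos'],s['ee_rot'],s['dq'].round(1)); np.savez('w14',*c)
```

```text
16.725 [596.20925936  92.98660021 206.21575769] [ 1.79806557e+02 -1.72876238e-01 -1.79956889e+02] [ 0.2 -0.2 -0.1 -0.2 -0.  -0.1]
```

View pics/w14.png

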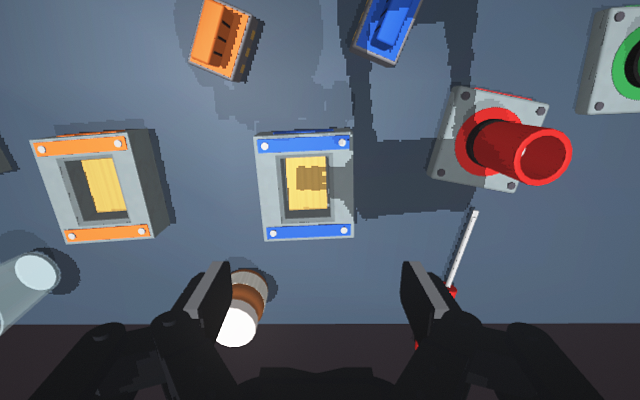

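Run:
```python
from h import *
im=cv2.imread('pics/w14.png')[:,:,::-1].copy()
zoom(im,240,120,370,250,6,'z14a'); zoom(im,20,120,160,250,5,'z14b')
```

```text
(no output)
```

View pics/z14a.png

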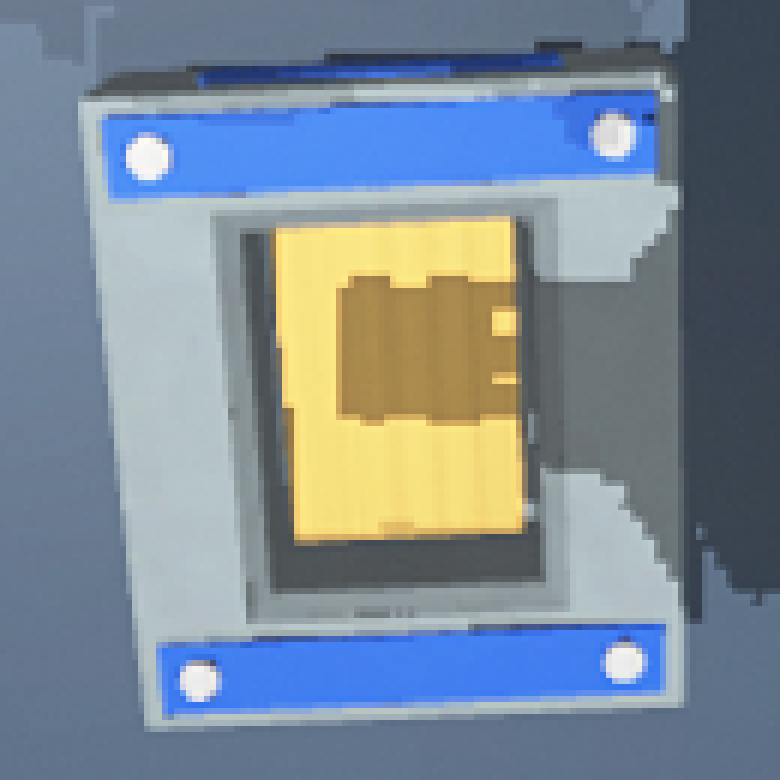

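View pics/z14b.png

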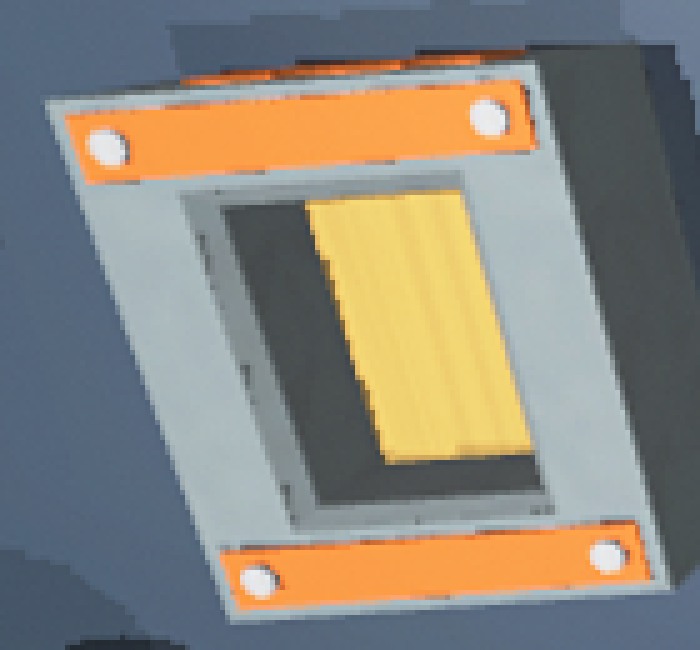

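```bash
cat >> h.py <<'E'
def rect(c,px,z):
    """px order: TL,TR,BL,BR"""
    P=ray(c,np.array(px),z)[:,:2]; m=P.mean(0); u=(P[2]+P[3]-P[0]-P[1])/2; v=(P[1]+P[3]-P[0]-P[2])/2
    return m.round(1), 'long',np.linalg.norm(u).round(1),np.degrees(np.arctan2(u[1],u[0])).round(1),'short',np.linalg.norm(v).round(1),np.degrees(np.arctan2(-v[0],v[1])).round(1)
E
python3 - <<'E'
from h import *
d=np.load('w14.npz'); c=[d['arr_0'],d['arr_1'],d['arr_2']]; a=np.array
b=lambda p,f,o:a(p)/f+a(o)-0.4
print(rect(c,b([(148,157),(613,135),(199,681),(625,662)],6,(240,120)),41))
print(rect(c,b([(215,213),(555,198),(250,622),(568,608)],6,(240,120)),40))
print(rect(c,b([(108,148),(489,119),(259,581),(609,555)],5,(20,120)),41))
print(rect(c,b([(182,197),(462,172),(294,530),(552,512)],5,(20,120)),40))
E
```

```text
(array([604.4,  83. ]), 'long', np.float64(91.3), np.float64(2.8), 'short', np.float64(74.3), np.float64(2.7))
(array([604.1,  83.1]), 'long', np.float64(71.3), np.float64(2.7), 'short', np.float64(55.0), np.float64(2.6))
(array([ 606.4, -129.3]), 'long', np.float64(90.9), np.float64(4.5), 'short', np.float64(74.2), np.float64(4.4))
(array([ 606.3, -128.9]), 'long', np.float64(70.5), np.float64(3.9), 'short', np.float64(54.9), np.float64(4.6))
```

Emit:
{"name": "servo_tool", "arguments": {"deltas": [{"x":0.8,"y":0.4,"z":0,"ax":0,"ay":0,"az":0},{"x":1.6,"y":0.8,"z":0,"ax":0,"ay":0,"az":0},{"x":2.3,"y":1.1,"z":0,"ax":0,"ay":0,"az":0},{"x":2.3,"y":1.1,"z":0,"ax":0,"ay":0,"az":0},{"x":2.3,"y":1.1,"z":0,"ax":0,"ay":0,"az":0}]}}

```text
time_s: 17.35
ee_pos: [458.2, 159.6, 207.3]
ee_rot: [179.8, -0.1, -179.9]
force: [0.2, -0.7, -0.1]
width: 79.9
```

Run:
```python
from h import *
c,im=snap('wrist','w15');
s=sensors.observe(); print(s['time_s'],s['ee_pos'],s['ee_rot'],s['dq'].round(1)); np.savez('w15',*c)
zoom(im,240,120,400,270,5,'z15')
```

```text
17.4 [458.47181452 159.20877169 207.04699897] [ 1.79807043e+02 -1.32782926e-01 -1.79914315e+02] [-0.9  1.  -0.5  0.   0.1  0.1]
```

View pics/z15.png

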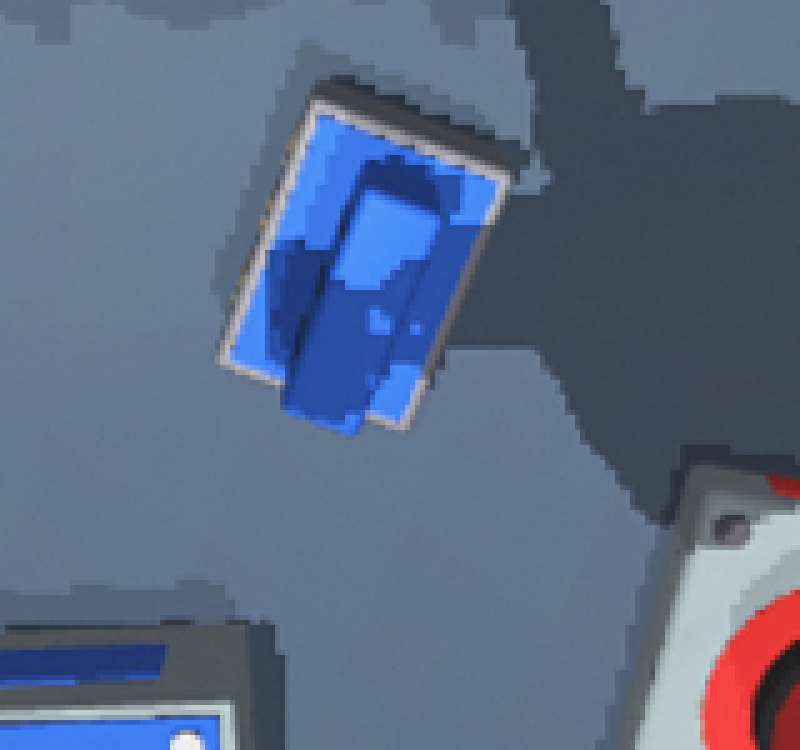

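View pics/w15.png

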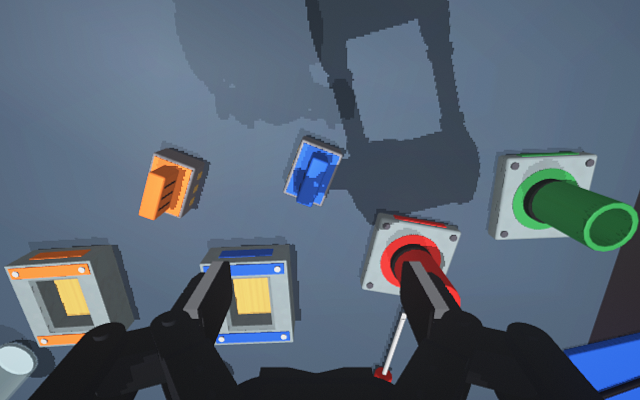

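Run:
```python
from h import *
d=np.load('w15.npz'); c=[d['arr_0'],d['arr_1'],d['arr_2']]; a=np.array
b=lambda p,f,o:a(p)/f+a(o)-0.4
print(rect(c,b([(316,100),(513,178),(217,362),(407,430)],5,(240,120)),32))
print(rect(c,b([(367,190),(440,210),(283,405),(360,434)],5,(240,120)),66))
```

```text
(array([452.8, 156.2]), 'long', np.float64(57.6), np.float64(-21.3), 'short', np.float64(42.2), np.float64(-21.0))
(array([452.2, 156.3]), 'long', np.float64(44.3), np.float64(-19.9), 'short', np.float64(14.5), np.float64(-18.7))
```

Run:
```python
from h import *
print(togo([452.5,156.2,110],159))
```

```text
[array([ 0.096, -0.055,  1.617]), array([ 0.028, -0.028,  3.514])]
```

Emit:
{"name": "servo_tool", "arguments": {"deltas": [{"x":0.1,"y":-0.05,"z":0.5,"ax":0,"ay":0,"az":1.0},{"x":0.1,"y":-0.05,"z":1.0,"ax":0,"ay":0,"az":2.0},{"x":0.1,"y":-0.05,"z":1.6,"ax":0.03,"ay":-0.03,"az":3.0},{"x":0.1,"y":-0.05,"z":1.6,"ax":0.03,"ay":-0.03,"az":3.5},{"x":0.1,"y":-0.05,"z":1.6,"ax":0.03,"ay":-0.03,"az":3.5}], "gripper": 60}}

```text
time_s: 18.02
ee_pos: [452.7, 156.1, 110.4]
ee_rot: [-179.9, -0.0, 159.1]
force: [-0.6, -0.5, 0.2]
width: 59.9
```

Run:
```python
from h import *
c,im=snap('wrist','w16');
s=sensors.observe(); print(s['time_s'],s['ee_pos'],s['ee_rot'],s['dq'].round(1)); np.savez('w16',*c)
zoom(im,200,150,440,350,3,'z16')
print(togo([452.5,156.2,38],159))
```

```text
18.075 [452.95172097 156.25366721 111.04021912] [-1.79981077e+02  1.13816874e-02  1.59107053e+02] [ 0.2 -0.8 -0.5  0.   0.  -0.2]
[array([ 0.007, -0.003,  1.217]), array([-0.003,  0.002,  0.018])]
```

View pics/z16.png

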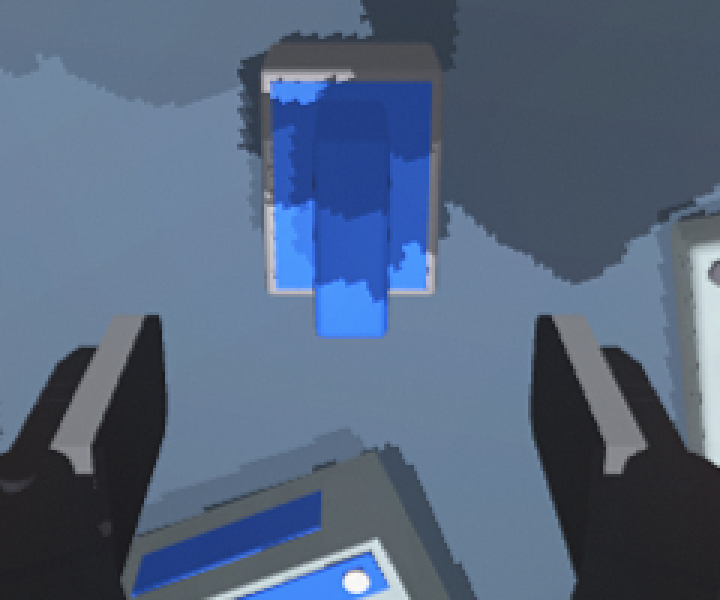

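Emit:
{"name": "servo_tool", "arguments": {"deltas": [{"x":0,"y":0,"z":0.5,"ax":0,"ay":0,"az":0},{"x":0,"y":0,"z":1.0,"ax":0,"ay":0,"az":0},{"x":0,"y":0,"z":1.2,"ax":0,"ay":0,"az":0},{"x":0,"y":0,"z":1.2,"ax":0,"ay":0,"az":0}]}}

```text
time_s: 18.58
ee_pos: [452.9, 156.1, 38.9]
ee_rot: [-180.0, -0.0, 159.1]
force: [-0.3, -0.8, 0.1]
width: 60.1
```

Emit:
{"name": "servo_tool", "arguments": {"deltas": [{"x":0,"y":0,"z":0,"ax":0,"ay":0,"az":0},{"x":0,"y":0,"z":0,"ax":0,"ay":0,"az":0},{"x":0,"y":0,"z":0,"ax":0,"ay":0,"az":0},{"x":0,"y":0,"z":0,"ax":0,"ay":0,"az":0},{"x":0,"y":0,"z":0,"ax":0,"ay":0,"az":0}], "gripper": 8, "squeeze": 60}}

```text
time_s: 19.2
ee_pos: [453.7, 156.4, 40.2]
ee_rot: [180.0, 0.1, 159.1]
force: [0.8, 0.4, 6.8]
width: 15.0
```

Run:
```python
from h import *
c,im=snap('wrist','w17');
s=sensors.observe(); print(s['time_s'],s['ee_pos'],s['ee_rot'],s['width'],s['force']); np.savez('w17',*c)
zoom(im,200,150,440,350,3,'z17')
```

```text
19.25 [453.75952883 156.39119235  40.23210154] [1.79958632e+02 8.33571160e-02 1.59122331e+02] 15.090435417805681 [0.69391742 0.74206335 5.54499167]
```

View pics/z17.png

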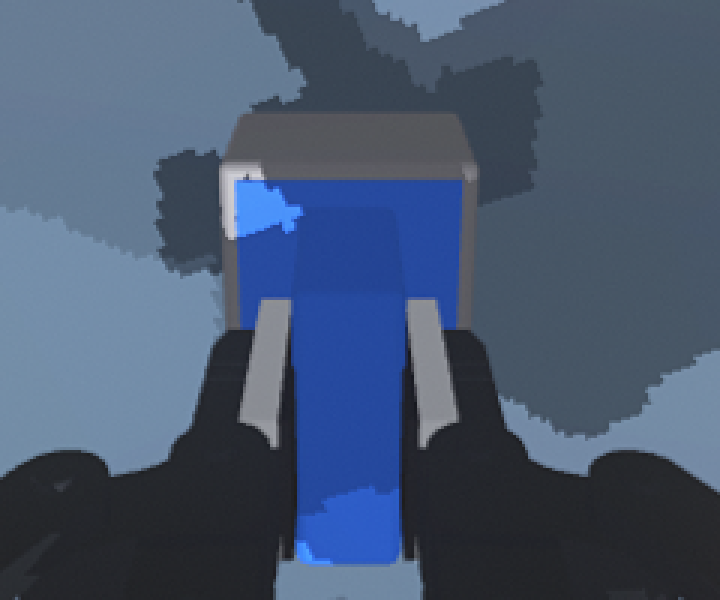

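```bash
cat >> h.py <<'E'
def ld(n):
    d=np.load(n+'.npz'); return [d['arr_0'],d['arr_1'],d['arr_2']]
E
python3 - <<'E'
from h import *
c=ld('w17'); a=np.array
b=lambda p,f,o:a(p)/f+a(o)-0.4
t,R=tool()
for p,z in [([(349,163)],32),([(349,293)],66),([(349,563)],66)]:
    print((R.T@(ray(c,b(p,3,(200,150)),z)[0]-t)).round(1))
E
```

```text
[30.7 -0.5  8.2]
[ 24.   -0.5 -25.8]
[-20.9  -0.5 -25.7]
```

Emit:
{"name": "servo_tool", "arguments": {"deltas": [{"x":0,"y":0,"z":-0.6,"ax":0,"ay":0,"az":0},{"x":0,"y":0,"z":-1.2,"ax":0,"ay":0,"az":0},{"x":0,"y":0,"z":-1.65,"ax":0,"ay":0,"az":0},{"x":0,"y":0,"z":-1.65,"ax":0,"ay":0,"az":0}]}}

```text
time_s: 19.75
ee_pos: [454.5, 156.6, 141.1]
ee_rot: [179.8, 0.3, 159.1]
force: [-0.1, -0.1, -1.5]
width: 14.9
```

Run:
```python
from h import *
s=sensors.observe(); print(s['width'],s['force'])
print(togo([605.3,83.4,130],182.7))
```

```text
14.877791065887129 [-0.07349521 -0.09814113 -1.4521919 ]
[array([-2.782, -0.245,  0.196]), array([ 0.018,  0.048, -3.929])]
```

Emit:
{"name": "servo_tool", "arguments": {"deltas": [{"x":-0.7,"y":-0.06,"z":0,"ax":0,"ay":0,"az":-1},{"x":-1.5,"y":-0.12,"z":0,"ax":0,"ay":0,"az":-2},{"x":-2.3,"y":-0.2,"z":0.1,"ax":0,"ay":0,"az":-3},{"x":-2.78,"y":-0.24,"z":0.2,"ax":0.02,"ay":0.05,"az":-3.93},{"x":-2.78,"y":-0.24,"z":0.2,"ax":0.02,"ay":0.05,"az":-3.93}]}}

```text
time_s: 20.38
ee_pos: [605.0, 82.4, 125.2]
ee_rot: [-180.0, -0.4, -177.4]
force: [0.3, 0.1, -1.9]
width: 15.1
```

Run:
```python
from h import *
c,im=snap('wrist','w18'); np.savez('w18',*c)
s=sensors.observe(); print(s['width'],s['force'],s['ee_pos'],s['ee_rot'])
print(togo([605.3,83.4,85],182.7))
```

```text
14.886032877276742 [-0.31278114  0.50515482 -1.61274105] [604.35369637  83.26359529 126.32626199] [-179.98986344   -0.32822627 -177.40719358]
[array([-0.02 ,  0.002,  0.689]), array([-0.002, -0.055, -0.018])]
```

View pics/w18.png

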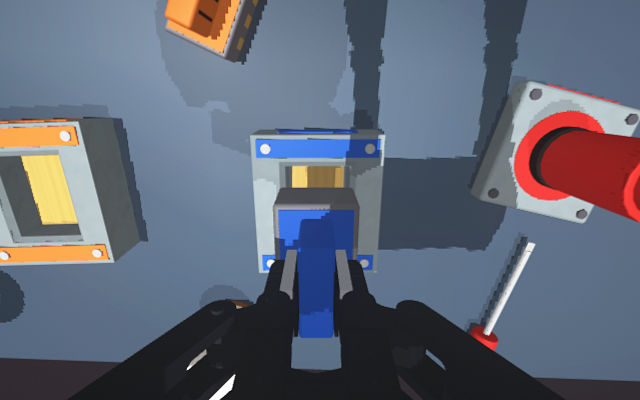

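Emit:
{"name": "servo_tool", "arguments": {"deltas": [{"x":-0.02,"y":0,"z":0.4,"ax":0,"ay":-0.05,"az":-0.02},{"x":-0.02,"y":0,"z":0.65,"ax":0,"ay":-0.05,"az":-0.02},{"x":-0.02,"y":0,"z":0.7,"ax":0,"ay":-0.05,"az":-0.02},{"x":-0.02,"y":0,"z":0.7,"ax":0,"ay":-0.05,"az":-0.02}]}}

```text
time_s: 20.92
ee_pos: [605.2, 83.6, 84.8]
ee_rot: [-180.0, -0.0, -177.3]
force: [0.1, 0.1, -1.0]
width: 14.8
```

Run:
```python
from h import *
print(togo([605.3,83.4,48.2],182.7))
```

```text
[array([-0.002, -0.003,  0.61 ]), array([-0.001, -0.001,  0.003])]
```

Emit:
{"name": "servo_tool", "arguments": {"deltas": [{"x":0,"y":0,"z":0.12,"ax":0,"ay":0,"az":0},{"x":0,"y":0,"z":0.22,"ax":0,"ay":0,"az":0},{"x":0,"y":0,"z":0.3,"ax":0,"ay":0,"az":0},{"x":0,"y":0,"z":0.36,"ax":0,"ay":0,"az":0}]}}

```text
time_s: 21.42
ee_pos: [605.0, 83.5, 62.6]
ee_rot: [-180.0, -0.0, -177.3]
force: [-0.5, 0.2, -1.1]
width: 14.8
```

Entered without contact force; press down.

Emit:
{"name": "servo_tool", "arguments": {"deltas": [{"x":0,"y":0,"z":0.08,"ax":0,"ay":0,"az":0},{"x":0,"y":0,"z":0.14,"ax":0,"ay":0,"az":0},{"x":0,"y":0,"z":0.2,"ax":0,"ay":0,"az":0},{"x":0,"y":0,"z":0.26,"ax":0,"ay":0,"az":0},{"x":0,"y":0,"z":0.28,"ax":0,"ay":0,"az":0}]}}

```text
time_s: 22.05
ee_pos: [605.5, 83.6, 48.2]
ee_rot: [-180.0, 0.1, -177.3]
force: [-4.7, -0.0, 12.3]
width: 14.9
```

Emit:
{"name": "servo_tool", "arguments": {"deltas": [{"x":0,"y":0,"z":0.05,"ax":0,"ay":0,"az":0},{"x":0,"y":0,"z":0.08,"ax":0,"ay":0,"az":0},{"x":0,"y":0,"z":0.08,"ax":0,"ay":0,"az":0}]}}

```text
time_s: 22.42
ee_pos: [605.7, 83.6, 48.2]
ee_rot: [-180.0, 0.2, -177.3]
force: [-11.6, -0.8, 19.3]
width: 15.0
```

Emit:
{"name": "servo_tool", "arguments": {"deltas": [{"x":0.02,"y":0,"z":-0.02,"ax":0,"ay":0,"az":0},{"x":0.02,"y":0,"z":-0.02,"ax":0,"ay":0,"az":0},{"x":0.02,"y":0,"z":-0.02,"ax":0,"ay":0,"az":0},{"x":0.02,"y":0,"z":-0.02,"ax":0,"ay":0,"az":0},{"x":0.02,"y":0,"z":-0.02,"ax":0,"ay":0,"az":0}], "gripper": 60}}

```text
time_s: 23.05
ee_pos: [604.4, 83.5, 48.9]
ee_rot: [-180.0, 0.2, -177.3]
force: [-1.1, 0.0, 0.2]
width: 59.9
```

Emit:
{"name": "servo_tool", "arguments": {"deltas": [{"x":0,"y":0,"z":-0.5,"ax":0,"ay":0,"az":0},{"x":0,"y":0,"z":-1.2,"ax":0,"ay":0,"az":0},{"x":0,"y":0,"z":-2.0,"ax":0,"ay":0,"az":0},{"x":0,"y":0,"z":-2.6,"ax":0,"ay":0,"az":0},{"x":0,"y":0,"z":-2.6,"ax":0,"ay":0,"az":0}]}}

```text
time_s: 23.68
ee_pos: [605.4, 83.7, 209.5]
ee_rot: [180.0, 0.6, -177.3]
force: [0.3, -0.5, -0.1]
width: 60.1
```

Run:
```python
from h import *
c,im=snap('wrist','w19'); np.savez('w19',*c)
s=sensors.observe(); print(s['time_s'],s['width'],s['force'],s['ee_pos'],s['ee_rot'])
zoom(im,240,100,380,240,5,'z19')
print(togo([460,6,205],180))
```

```text
23.725 60.215931171328364 [-0.02195355 -0.55637593 -0.4123933 ] [604.62750228  83.58933026 206.5896359 ] [-179.99312304    0.33792811 -177.27805021]
[array([ 2.469, -1.177,  0.012]), array([0.   , 0.056, 0.454])]
```

View pics/z19.png

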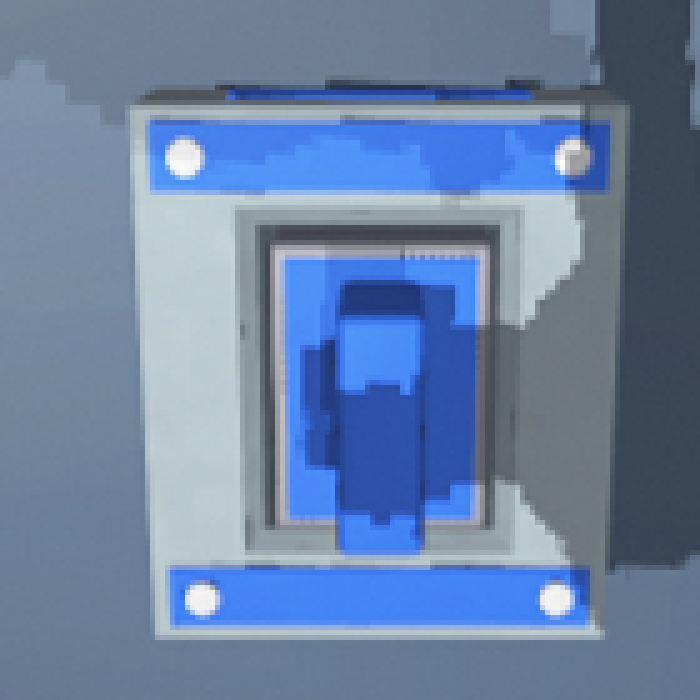

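Emit:
{"name": "servo_tool", "arguments": {"deltas": [{"x":0.8,"y":-0.4,"z":0,"ax":0,"ay":0.05,"az":0.45},{"x":1.6,"y":-0.8,"z":0,"ax":0,"ay":0.05,"az":0.45},{"x":2.4,"y":-1.18,"z":0,"ax":0,"ay":0.05,"az":0.45},{"x":2.47,"y":-1.18,"z":0,"ax":0,"ay":0.05,"az":0.45},{"x":2.47,"y":-1.18,"z":0,"ax":0,"ay":0.05,"az":0.45}]}}

```text
time_s: 24.35
ee_pos: [459.8, 5.9, 204.7]
ee_rot: [180.0, -0.0, -180.0]
force: [0.4, 0.4, 0.4]
width: 60.3
```

Run:
```python
from h import *
c,im=snap('wrist','w20'); np.savez('w20',*c)
s=sensors.observe(); print(s['time_s'],s['ee_pos'],s['ee_rot'],s['dq'].round(1))
zoom(im,240,120,400,270,5,'z20')
```

```text
24.4 [460.28464842   6.12949941 204.82553998] [ 1.79978654e+02 -1.20682095e-02 -1.79969474e+02] [ 0.5  1.1 -1.2 -0.1  0.2 -0.1]
```

View pics/w20.png

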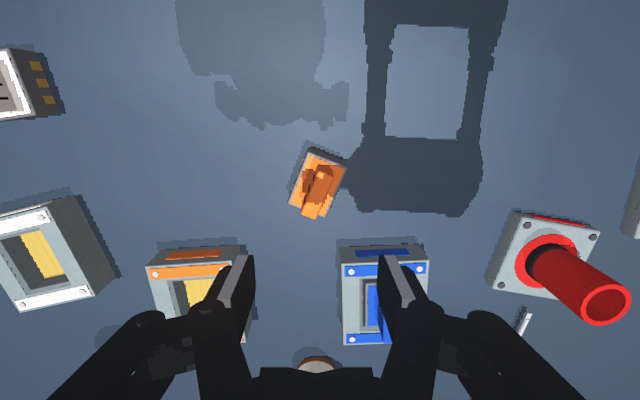

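View pics/z20.png

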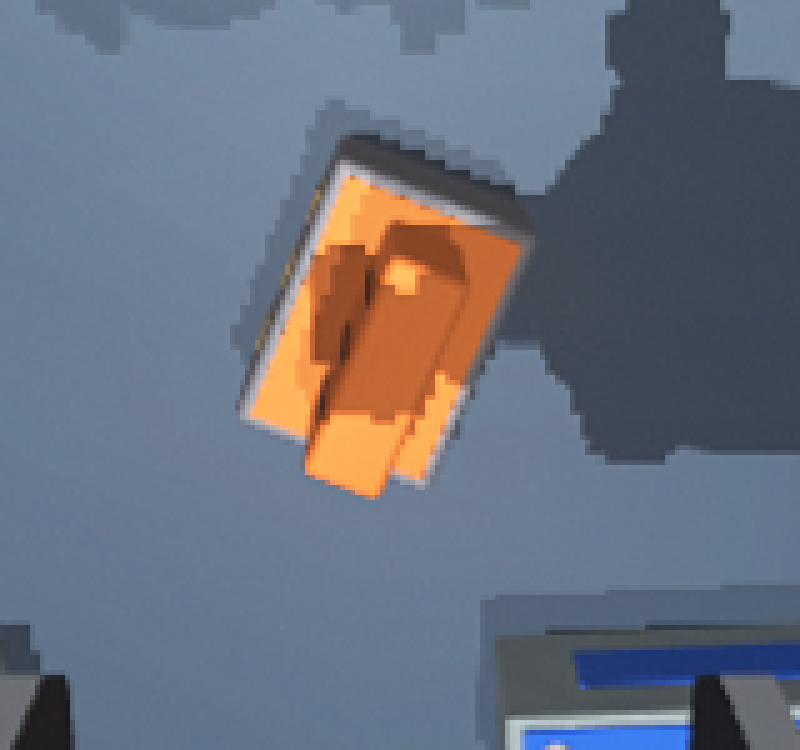

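Run:
```python
from h import *
c=ld('w20'); a=np.array
b=lambda p,f,o:a(p)/f+a(o)-0.4
print(rect(c,b([(341,159),(535,238),(241,416),(424,487)],5,(240,120)),32))
print(rect(c,b([(391,252),(466,280),(305,470),(379,498)],5,(240,120)),66))
print(togo([464.5,6.5,110],158))
```

```text
(array([466.2,   6.5]), 'long', np.float64(57.8), np.float64(-21.8), 'short', np.float64(41.6), np.float64(-22.4))
(array([465.8,   6.4]), 'long', np.float64(45.0), np.float64(-20.6), 'short', np.float64(14.7), np.float64(-21.5))
[array([-0.071,  0.006,  1.58 ]), array([ 3.000e-03, -3.000e-03,  3.672e+00])]
```

Emit:
{"name": "servo_tool", "arguments": {"deltas": [{"x":-0.09,"y":0,"z":0.5,"ax":0,"ay":0,"az":1.0},{"x":-0.09,"y":0,"z":1.0,"ax":0,"ay":0,"az":2.0},{"x":-0.09,"y":0,"z":1.55,"ax":0,"ay":0,"az":3.0},{"x":-0.09,"y":0,"z":1.55,"ax":0,"ay":0,"az":3.6},{"x":-0.09,"y":0,"z":1.55,"ax":0,"ay":0,"az":3.6}]}}

```text
time_s: 25.02
ee_pos: [466.1, 6.7, 110.8]
ee_rot: [-180.0, -0.1, 158.5]
force: [0.4, 0.5, 1.2]
width: 60.2
```

Run:
```python
from h import *
c,im=snap('wrist','w21');
s=sensors.observe(); print(s['time_s'],s['ee_pos'],s['ee_rot'],s['dq'].round(1))
zoom(im,200,150,440,350,3,'z21')
print(togo([465.8,6.5,38],158.4))
```

```text
25.075 [466.27890873   6.61693972 111.4380052 ] [ 1.79993367e+02 -6.48712402e-02  1.58552400e+02] [-0.2 -0.8 -0.4 -0.1  0.2 -0.4]
[array([ 0.005, -0.005,  1.224]), array([ 0.001, -0.011,  0.025])]
```

View pics/z21.png

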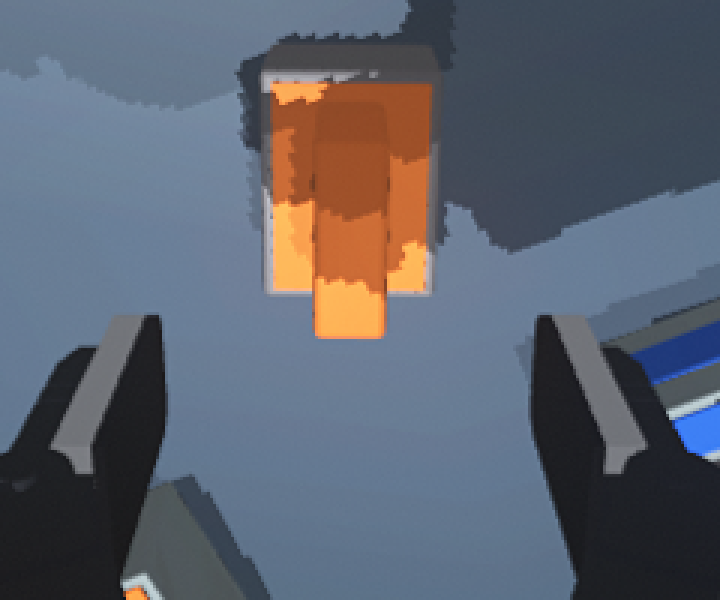

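Emit:
{"name": "servo_tool", "arguments": {"deltas": [{"x":0.01,"y":0,"z":0.5,"ax":0,"ay":0,"az":0},{"x":0.01,"y":0,"z":1.0,"ax":0,"ay":0,"az":0},{"x":0.01,"y":0,"z":1.2,"ax":0,"ay":0,"az":0},{"x":0.01,"y":0,"z":1.2,"ax":0,"ay":0,"az":0}]}}

```text
time_s: 25.58
ee_pos: [465.6, 7.0, 39.2]
ee_rot: [-180.0, -0.1, 158.6]
force: [0.0, -0.5, -0.7]
width: 60.2
```

Emit:
{"name": "servo_tool", "arguments": {"deltas": [{"x":0,"y":0,"z":0,"ax":0,"ay":0,"az":0},{"x":0,"y":0,"z":0,"ax":0,"ay":0,"az":0},{"x":0,"y":0,"z":0,"ax":0,"ay":0,"az":0},{"x":0,"y":0,"z":0,"ax":0,"ay":0,"az":0},{"x":0,"y":0,"z":0,"ax":0,"ay":0,"az":0}], "gripper": 8, "squeeze": 60}}

```text
time_s: 26.2
ee_pos: [466.4, 7.0, 40.5]
ee_rot: [180.0, 0.0, 158.6]
force: [0.2, 0.0, 6.1]
width: 14.8
```

Run:
```python
from h import *
c,im=snap('wrist','w22');
s=sensors.observe(); print(s['time_s'],s['ee_pos'],s['ee_rot'],s['width'],s['force']); np.savez('w22',*c)
zoom(im,200,150,440,350,3,'z22')
```

```text
26.25 [466.45368053   6.99116354  40.55471379] [1.79960420e+02 1.43861470e-02 1.58600135e+02] 15.121427099260417 [0.74942554 0.60870001 6.51071329]
```

View pics/z22.png

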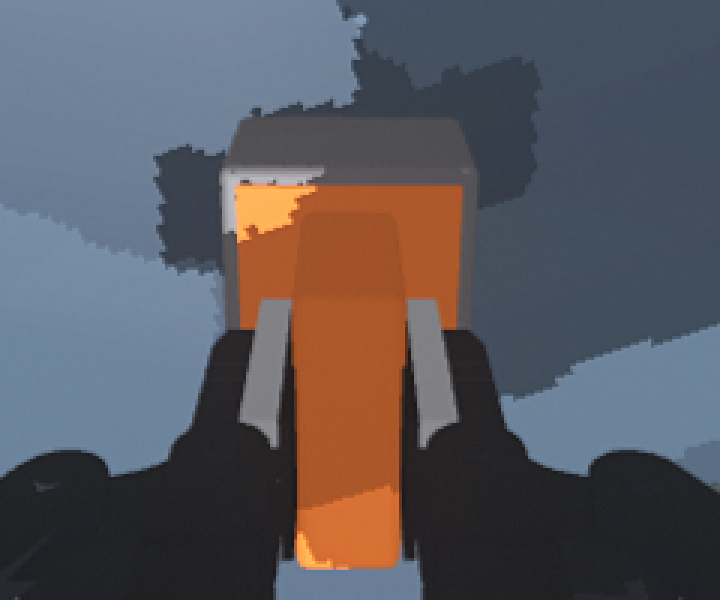

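Emit:
{"name": "servo_tool", "arguments": {"deltas": [{"x":0,"y":0,"z":-0.6,"ax":0,"ay":0,"az":0},{"x":0,"y":0,"z":-1.2,"ax":0,"ay":0,"az":0},{"x":0,"y":0,"z":-1.65,"ax":0,"ay":0,"az":0},{"x":0,"y":0,"z":-1.65,"ax":0,"ay":0,"az":0}]}}

```text
time_s: 26.75
ee_pos: [467.4, 6.9, 141.4]
ee_rot: [179.9, 0.2, 158.6]
force: [-0.4, 1.0, -1.5]
width: 15.0
```

Run:
```python
from h import *
s=sensors.observe(); print(s['width'],s['force'])
print(togo([606.6,-128.7,130],184.4))
```

```text
14.95822134469984 [-0.42203347  0.97065959 -1.46010054]
[array([-2.984, -1.257,  0.198]), array([ 0.008,  0.039, -4.3  ])]
```

Emit:
{"name": "servo_tool", "arguments": {"deltas": [{"x":-0.7,"y":-0.3,"z":0,"ax":0,"ay":0,"az":-1},{"x":-1.5,"y":-0.6,"z":0,"ax":0,"ay":0,"az":-2},{"x":-2.3,"y":-0.95,"z":0.1,"ax":0,"ay":0,"az":-3},{"x":-2.98,"y":-1.26,"z":0.2,"ax":0,"ay":0.04,"az":-4.3},{"x":-2.98,"y":-1.26,"z":0.2,"ax":0,"ay":0.04,"az":-4.3}]}}

```text
time_s: 27.38
ee_pos: [605.8, -130.7, 124.1]
ee_rot: [179.8, -0.4, -175.7]
force: [-0.4, -0.4, -2.1]
width: 14.9
```

Run:
```python
from h import *
c,im=snap('wrist','w23'); np.savez('w23',*c)
s=sensors.observe(); print(s['width'],s['force'],s['ee_pos'],s['ee_rot'])
print(togo([606.6,-128.7,85],184.4))
zoom(im,230,110,400,290,4,'z23')
```

```text
14.785418181606275 [ 0.0597768  -0.3713776  -1.33962667] [ 605.29112971 -129.37210307  125.50235501] [ 179.81521814   -0.35057949 -175.73197431]
[array([-0.027,  0.007,  0.675]), array([ 0.031, -0.058, -0.022])]
```

View pics/z23.png

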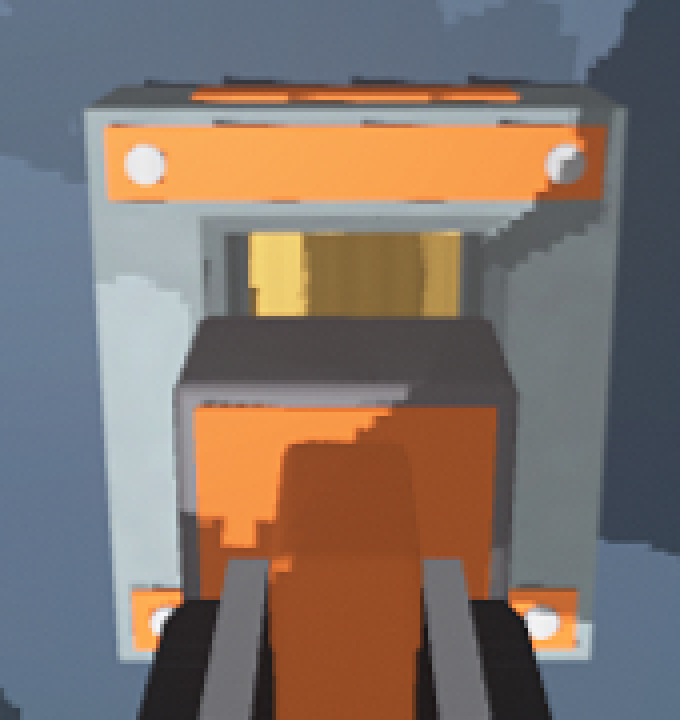

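Run:
```python
from h import *
c=ld('w23'); a=np.array
b=lambda p,f,o:a(p)/f+a(o)-0.4
print(rect(c,b([(145,165),(565,164),(162,623),(543,623)],4,(230,110)),41))
t,R=tool(); print(t, togo([606.5,-129,85],184.4))
```

```text
(array([ 606.3, -129. ]), 'long', np.float64(91.4), np.float64(4.2), 'short', np.float64(75.0), np.float64(4.3))
[ 605.29112971 -129.37210307  125.50235501] [array([-0.025,  0.003,  0.675]), array([ 0.031, -0.058, -0.022])]
```

Confirmed dock pose. Descend.

Emit:
{"name": "servo_tool", "arguments": {"deltas": [{"x":-0.02,"y":0.01,"z":0.4,"ax":0.03,"ay":-0.06,"az":-0.02},{"x":-0.02,"y":0.01,"z":0.65,"ax":0.03,"ay":-0.06,"az":-0.02},{"x":-0.02,"y":0.01,"z":0.68,"ax":0.03,"ay":-0.06,"az":-0.02},{"x":-0.02,"y":0.01,"z":0.68,"ax":0.03,"ay":-0.06,"az":-0.02}]}}

```text
time_s: 27.92
ee_pos: [606.2, -128.3, 85.4]
ee_rot: [-180.0, 0.1, -175.6]
force: [0.9, 0.2, -0.7]
width: 14.9
```

Run:
```python
from h import *
print(togo([606.6,-128.7,48.5],184.4))
```

```text
[array([-0.005, -0.008,  0.616]), array([-0.002,  0.009, -0.   ])]
```

Emit:
{"name": "servo_tool", "arguments": {"deltas": [{"x":0,"y":-0.01,"z":0.12,"ax":0,"ay":0,"az":0},{"x":0,"y":-0.01,"z":0.22,"ax":0,"ay":0,"az":0},{"x":0,"y":-0.01,"z":0.3,"ax":0,"ay":0,"az":0},{"x":0,"y":-0.01,"z":0.36,"ax":0,"ay":0,"az":0}]}}

```text
time_s: 28.42
ee_pos: [606.2, -128.9, 63.3]
ee_rot: [-180.0, 0.0, -175.6]
force: [-0.2, -0.4, -2.4]
width: 15.0
```

Emit:
{"name": "servo_tool", "arguments": {"deltas": [{"x":0,"y":0,"z":0.08,"ax":0,"ay":0,"az":0},{"x":0,"y":0,"z":0.14,"ax":0,"ay":0,"az":0},{"x":0,"y":0,"z":0.2,"ax":0,"ay":0,"az":0},{"x":0,"y":0,"z":0.26,"ax":0,"ay":0,"az":0},{"x":0,"y":0,"z":0.28,"ax":0,"ay":0,"az":0}]}}

```text
time_s: 29.05
ee_pos: [606.5, -129.0, 48.5]
ee_rot: [-180.0, 0.1, -175.6]
force: [-4.4, 1.8, 12.0]
width: 15.0
```

Emit:
{"name": "servo_tool", "arguments": {"deltas": [{"x":0.01,"y":0,"z":0.05,"ax":0,"ay":0,"az":0},{"x":0.01,"y":0,"z":0.08,"ax":0,"ay":0,"az":0},{"x":0.01,"y":0,"z":0.08,"ax":0,"ay":0,"az":0}]}}

```text
time_s: 29.42
ee_pos: [606.6, -129.0, 48.5]
ee_rot: [-179.9, 0.3, -175.6]
force: [-8.0, 2.4, 18.1]
width: 14.9
```

Bottomed at 48.5 (40.5 + 8). Release and go up, then over the white dock.

Emit:
{"name": "servo_tool", "arguments": {"deltas": [{"x":0.02,"y":0,"z":-0.02,"ax":0,"ay":0,"az":0},{"x":0.02,"y":0,"z":-0.02,"ax":0,"ay":0,"az":0},{"x":0.02,"y":0,"z":-0.02,"ax":0,"ay":0,"az":0},{"x":0.02,"y":0,"z":-0.02,"ax":0,"ay":0,"az":0},{"x":0.02,"y":0,"z":-0.02,"ax":0,"ay":0,"az":0}], "gripper": 60}}

```text
time_s: 30.05
ee_pos: [605.2, -129.0, 49.2]
ee_rot: [-179.9, 0.2, -175.6]
force: [0.1, -0.9, 0.6]
width: 59.7
```

Emit:
{"name": "servo_tool", "arguments": {"deltas": [{"x":0,"y":0,"z":-0.5,"ax":0,"ay":0,"az":0},{"x":0,"y":0,"z":-1.2,"ax":0,"ay":0,"az":0},{"x":0,"y":0,"z":-2.0,"ax":0,"ay":0,"az":0},{"x":0,"y":0,"z":-2.6,"ax":0,"ay":0,"az":0},{"x":0,"y":0,"z":-2.6,"ax":0,"ay":0,"az":0}]}}

```text
time_s: 30.68
ee_pos: [606.0, -129.3, 209.9]
ee_rot: [-179.8, 0.6, -175.6]
force: [-0.5, 0.2, 0.3]
width: 59.8
```

Run:
```python
from h import *
c,im=snap('wrist','w24'); np.savez('w24',*c)
s=sensors.observe(); print(s['time_s'],s['width'],s['force'],s['ee_pos'],s['ee_rot'])
print(togo([550,-298,205],180))
```

```text
30.725 59.830692730372775 [ 0.3988724  -0.29575077 -0.55845409] [ 605.21455592 -129.0891541   206.94865112] [-179.86972812    0.42346614 -175.59509425]
[array([ 1.134, -2.736,  0.03 ]), array([-0.019,  0.071,  0.734])]
```

View pics/w24.png

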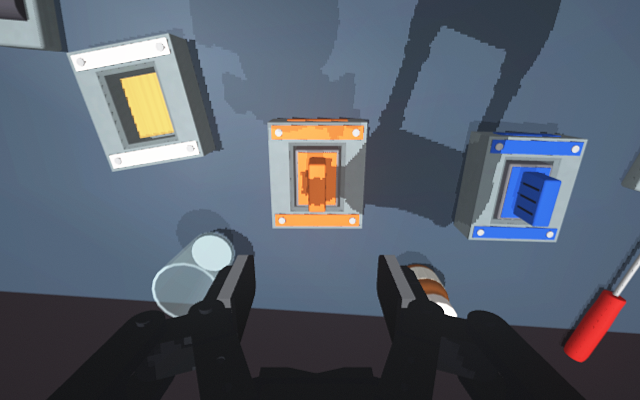

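Emit:
{"name": "servo_tool", "arguments": {"deltas": [{"x":0.4,"y":-0.9,"z":0,"ax":0,"ay":0.07,"az":0.4},{"x":0.8,"y":-1.8,"z":0,"ax":0,"ay":0.07,"az":0.73},{"x":1.13,"y":-2.74,"z":0,"ax":0,"ay":0.07,"az":0.73},{"x":1.13,"y":-2.74,"z":0,"ax":0,"ay":0.07,"az":0.73},{"x":1.13,"y":-2.74,"z":0,"ax":0,"ay":0.07,"az":0.73}]}}

```text
time_s: 31.35
ee_pos: [549.9, -297.9, 204.9]
ee_rot: [180.0, -0.1, 180.0]
force: [-0.9, -0.2, -0.5]
width: 60.3
```

Run:
```python
from h import *
c,im=snap('wrist','w25'); np.savez('w25',*c)
s=sensors.observe(); print(s['time_s'],s['ee_pos'],s['ee_rot'],s['dq'].round(1))
zoom(im,230,110,390,250,5,'z25')
```

```text
31.4 [ 550.26519205 -297.21039624  205.44365894] [-1.79978887e+02 -7.61438855e-02 -1.79935023e+02] [ 1.1 -0.5 -0.4 -0.1  0.1 -0.1]
```

View pics/w25.png

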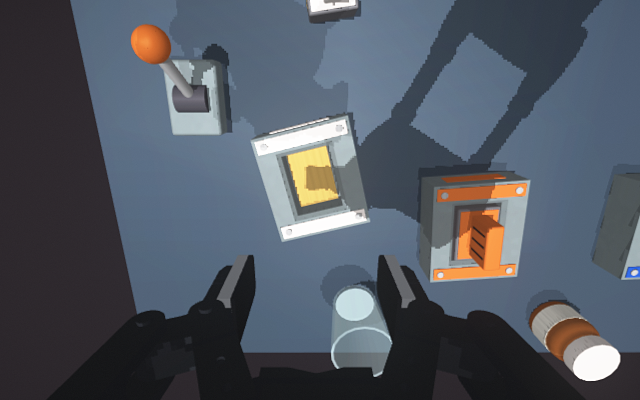

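View pics/z25.png

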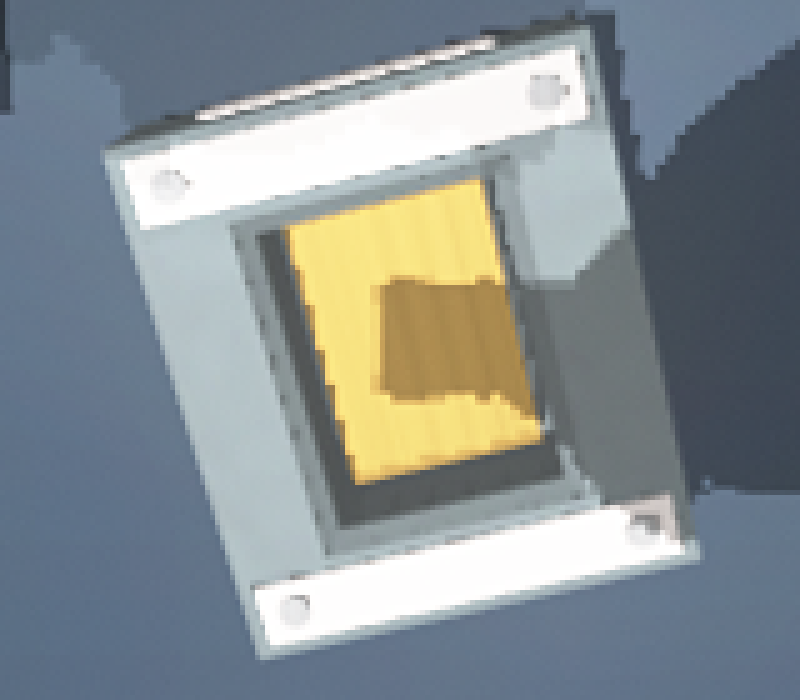

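Run:
```python
from h import *
c=ld('w25'); a=np.array
b=lambda p,f,o:a(p)/f+a(o)-0.4
print(rect(c,b([(170,184),(547,91),(295,610),(646,528)],5,(230,110)),41))
print(rect(c,b([(105,152),(592,28),(260,659),(700,552)],5,(230,110)),40))
print(ray(c,[[151,44]],90),ray(c,[[190,97]],25), ray(c,[[333,5]],32))
print(togo([378,-287,205],180))
```

```text
(array([ 550.2, -301.2]), 'long', np.float64(90.9), np.float64(14.0), 'short', np.float64(74.2), np.float64(13.9))
(array([ 550.3, -301.2]), 'long', np.float64(108.7), np.float64(13.8), 'short', np.float64(94.8), np.float64(14.4))
[[ 432.85725079 -418.04836854   90.        ]] [[ 470.19832821 -418.49526048   25.        ]] [[ 394.70444261 -283.30876346   32.        ]]
[array([2.871, 0.173, 0.011]), array([-0.004, -0.013,  0.011])]
```

Emit:
{"name": "servo_tool", "arguments": {"deltas": [{"x":0.8,"y":0.05,"z":0,"ax":0,"ay":0,"az":0},{"x":1.6,"y":0.1,"z":0,"ax":0,"ay":0,"az":0},{"x":2.4,"y":0.17,"z":0,"ax":0,"ay":0,"az":0},{"x":2.87,"y":0.17,"z":0,"ax":0,"ay":0,"az":0},{"x":2.87,"y":0.17,"z":0,"ax":0,"ay":0,"az":0}]}}

```text
time_s: 32.02
ee_pos: [377.6, -286.2, 206.1]
ee_rot: [-179.9, -0.0, -179.9]
force: [-0.2, 0.2, 0.3]
width: 60.0
```

Run:
```python
from h import *
c,im=snap('wrist','w26'); np.savez('w26',*c)
s=sensors.observe(); print(s['time_s'],s['ee_pos'],s['ee_rot'],s['dq'].round(1))
zoom(im,230,110,390,250,5,'z26')
```

```text
32.075 [ 378.40117212 -286.26412402  205.8950559 ] [-1.79952782e+02 -1.15859594e-02 -1.79870476e+02] [ 0.6  2.1 -1.3  0.2 -0.2  0.1]
```

View pics/w26.png

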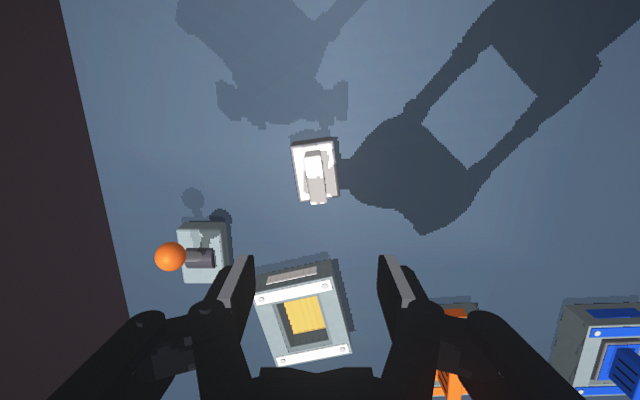

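View pics/z26.png

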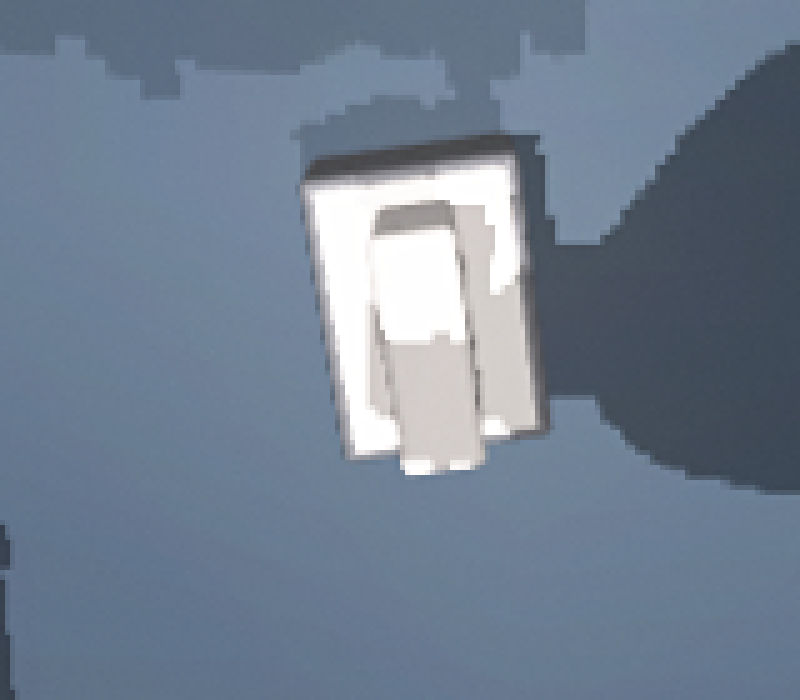

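Run:
```python
from h import *
c=ld('w26'); a=np.array
b=lambda p,f,o:a(p)/f+a(o)-0.4
print(rect(c,b([(303,185),(515,160),(347,460),(546,432)],5,(230,110)),32))
print(rect(c,b([(372,236),(456,228),(403,474),(485,467)],5,(230,110)),66))
print(togo([383,-287,110],187))
```

```text
(array([ 370.5, -287.2]), 'long', np.float64(57.2), np.float64(7.7), 'short', np.float64(41.9), np.float64(7.7))
(array([ 370. , -286.9]), 'long', np.float64(45.2), np.float64(7.1), 'short', np.float64(15.2), np.float64(5.5))
[array([-0.077, -0.011,  1.598]), array([-0.008, -0.002, -1.145])]
```

Emit:
{"name": "servo_tool", "arguments": {"deltas": [{"x":0.14,"y":-0.01,"z":0.5,"ax":0,"ay":0,"az":-0.6},{"x":0.14,"y":-0.01,"z":1.0,"ax":0,"ay":0,"az":-1.2},{"x":0.14,"y":-0.01,"z":1.57,"ax":0,"ay":0,"az":-1.2},{"x":0.14,"y":-0.01,"z":1.57,"ax":0,"ay":0,"az":-1.2},{"x":0.14,"y":-0.01,"z":1.57,"ax":0,"ay":0,"az":-1.2}]}}

```text
time_s: 32.7
ee_pos: [371.0, -286.9, 112.9]
ee_rot: [-179.9, 0.0, -172.6]
force: [0.6, -1.2, 0.7]
width: 60.3
```

Run:
```python
from h import *
c,im=snap('wrist','w27');
s=sensors.observe(); print(s['time_s'],s['ee_pos'],s['ee_rot'],s['dq'].round(1))
zoom(im,200,150,440,350,3,'z27')
print(togo([369.8,-287,38],187.4))
```

```text
32.75 [ 371.0977218  -287.21512269  113.48336462] [-1.79856691e+02  7.69270954e-02 -1.72624866e+02] [-0.3 -0.6 -0.2 -0.  -0.2 -0.1]
[array([0.023, 0.009, 1.258]), array([-0.024,  0.013, -0.004])]
```

View pics/z27.png

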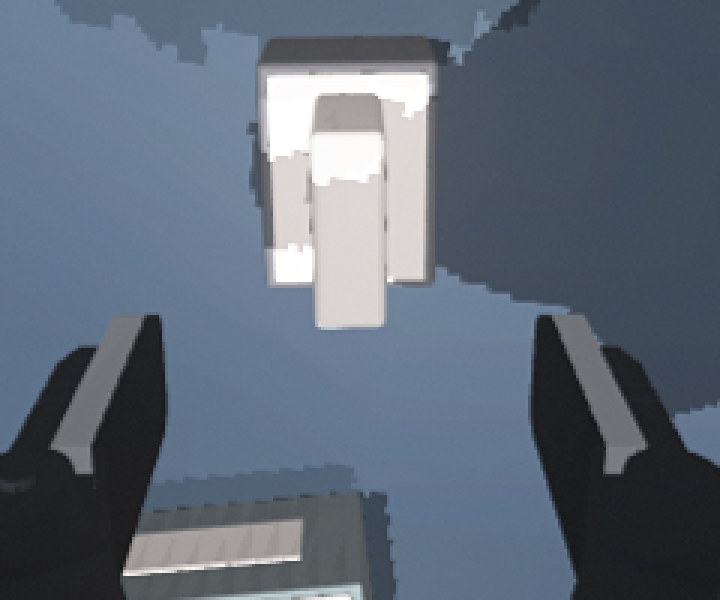

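Emit:
{"name": "servo_tool", "arguments": {"deltas": [{"x":0.03,"y":0.01,"z":0.5,"ax":-0.02,"ay":0,"az":0},{"x":0.03,"y":0.01,"z":1.0,"ax":-0.02,"ay":0,"az":0},{"x":0.03,"y":0.01,"z":1.24,"ax":-0.02,"ay":0,"az":0},{"x":0.03,"y":0.01,"z":1.24,"ax":-0.02,"ay":0,"az":0}]}}

```text
time_s: 33.25
ee_pos: [369.4, -287.0, 39.2]
ee_rot: [180.0, 0.1, -172.6]
force: [0.4, 0.1, -0.3]
width: 60.4
```

Emit:
{"name": "servo_tool", "arguments": {"deltas": [{"x":0,"y":0,"z":0,"ax":0,"ay":0,"az":0},{"x":0,"y":0,"z":0,"ax":0,"ay":0,"az":0},{"x":0,"y":0,"z":0,"ax":0,"ay":0,"az":0},{"x":0,"y":0,"z":0,"ax":0,"ay":0,"az":0},{"x":0,"y":0,"z":0,"ax":0,"ay":0,"az":0}], "gripper": 8, "squeeze": 60}}

```text
time_s: 33.88
ee_pos: [370.0, -287.4, 40.5]
ee_rot: [-179.9, 0.1, -172.6]
force: [-0.7, 1.0, 6.5]
width: 14.9
```

Run:
```python
from h import *
c,im=snap('wrist','w28');
s=sensors.observe(); print(s['time_s'],s['ee_pos'],s['ee_rot'],s['width'],s['force']); np.savez('w28',*c)
zoom(im,200,150,440,350,3,'z28')
```

```text
33.925 [ 369.9918006  -287.4224188    40.51835113] [-1.79905737e+02  1.41279536e-01 -1.72612303e+02] 14.83912865708339 [-0.3170224   1.11028141  6.58116555]
```

View pics/z28.png

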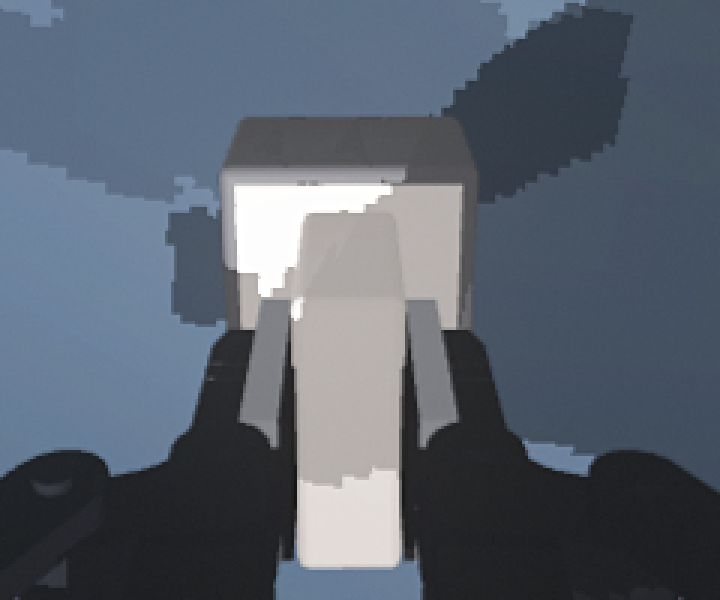

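Emit:
{"name": "servo_tool", "arguments": {"deltas": [{"x":0,"y":0,"z":-0.6,"ax":0,"ay":0,"az":0},{"x":0,"y":0,"z":-1.2,"ax":0,"ay":0,"az":0},{"x":0,"y":0,"z":-1.65,"ax":0,"ay":0,"az":0},{"x":0,"y":0,"z":-1.65,"ax":0,"ay":0,"az":0}]}}

```text
time_s: 34.42
ee_pos: [370.5, -288.0, 141.4]
ee_rot: [-179.7, 0.3, -172.6]
force: [0.2, 0.2, -2.6]
width: 15.3
```

Run:
```python
from h import *
s=sensors.observe(); print(s['width'],s['force'])
print(togo([550.4,-300.8,130],194))
```

```text
15.314723103199412 [ 0.20071795  0.16696928 -2.64395073]
[array([-2.946, -0.597,  0.206]), array([-0.046,  0.044, -1.102])]
```

Emit:
{"name": "servo_tool", "arguments": {"deltas": [{"x":-0.7,"y":-0.15,"z":0,"ax":0,"ay":0,"az":-0.4},{"x":-1.5,"y":-0.3,"z":0,"ax":0,"ay":0,"az":-0.8},{"x":-2.3,"y":-0.45,"z":0.1,"ax":0,"ay":0,"az":-1.1},{"x":-2.95,"y":-0.6,"z":0.2,"ax":-0.04,"ay":0.04,"az":-1.1},{"x":-2.95,"y":-0.6,"z":0.2,"ax":-0.04,"ay":0.04,"az":-1.1}]}}

```text
time_s: 35.05
ee_pos: [551.2, -299.8, 124.6]
ee_rot: [179.7, -0.3, -165.9]
force: [-0.8, 0.8, -1.4]
width: 14.9
```

Run:
```python
from h import *
c,im=snap('wrist','w29'); np.savez('w29',*c)
s=sensors.observe(); print(s['width'],s['force'],s['ee_pos'],s['ee_rot'])
print(togo([550.4,-300.8,85],194))
zoom(im,230,110,400,290,4,'z29')
```

```text
15.208736458192567 [-0.26539047 -0.49290982 -1.576728  ] [ 550.1858695  -300.09670999  126.00266718] [ 179.77195225   -0.24471421 -165.95740087]
[array([-0.004, -0.015,  0.683]), array([ 0.038, -0.041,  0.007])]
```

View pics/z29.png

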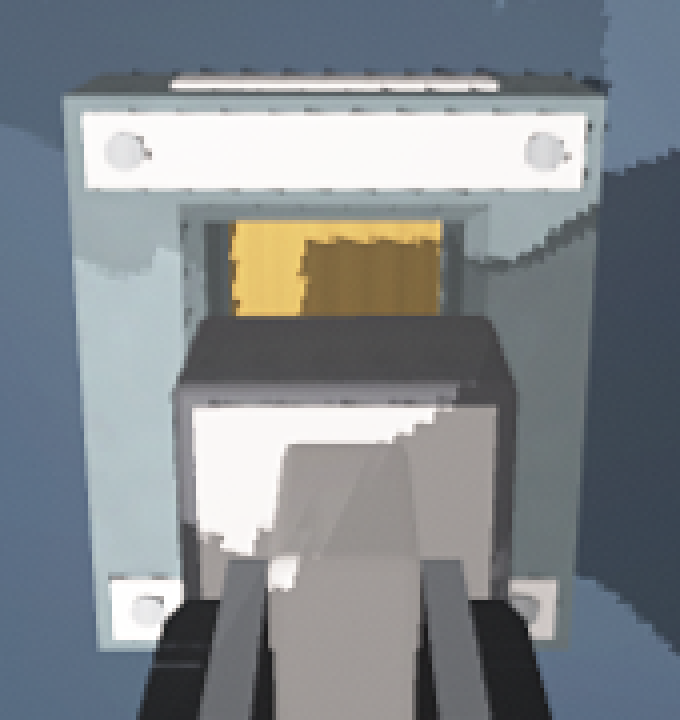

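Run:
```python
from h import *
c=ld('w29'); a=np.array
b=lambda p,f,o:a(p)/f+a(o)-0.4
print(rect(c,b([(125,151),(544,151),(150,608),(525,606)],4,(230,110)),41))
```

```text
(array([ 549.6, -301.5]), 'long', np.float64(90.4), np.float64(14.3), 'short', np.float64(74.2), np.float64(14.2))
```

Emit:
{"name": "servo_tool", "arguments": {"deltas": [{"x":0,"y":-0.015,"z":0.4,"ax":0.04,"ay":-0.04,"az":0},{"x":0,"y":-0.015,"z":0.65,"ax":0.04,"ay":-0.04,"az":0},{"x":0,"y":-0.015,"z":0.68,"ax":0.04,"ay":-0.04,"az":0},{"x":0,"y":-0.015,"z":0.68,"ax":0.04,"ay":-0.04,"az":0}]}}

```text
time_s: 35.6
ee_pos: [550.1, -301.1, 86.0]
ee_rot: [-179.9, 0.0, -166.0]
force: [0.6, -0.1, -2.5]
width: 15.2
```

Run:
```python
from h import *
print(togo([550.4,-300.8,48.5],194))
```

```text
[array([-0.006,  0.004,  0.626]), array([-0.009,  0.005,  0.004])]
```

Good as it stands.

Emit:
{"name": "servo_tool", "arguments": {"deltas": [{"x":0,"y":0,"z":0.12,"ax":0,"ay":0,"az":0},{"x":0,"y":0,"z":0.22,"ax":0,"ay":0,"az":0},{"x":0,"y":0,"z":0.3,"ax":0,"ay":0,"az":0},{"x":0,"y":0,"z":0.36,"ax":0,"ay":0,"az":0}]}}

```text
time_s: 36.1
ee_pos: [550.0, -301.0, 63.9]
ee_rot: [-180.0, 0.0, -166.0]
force: [-0.1, -0.5, -1.8]
width: 15.1
```

Emit:
{"name": "servo_tool", "arguments": {"deltas": [{"x":0,"y":0,"z":0.08,"ax":0,"ay":0,"az":0},{"x":0,"y":0,"z":0.14,"ax":0,"ay":0,"az":0},{"x":0,"y":0,"z":0.2,"ax":0,"ay":0,"az":0},{"x":0,"y":0,"z":0.26,"ax":0,"ay":0,"az":0},{"x":0,"y":0,"z":0.28,"ax":0,"ay":0,"az":0}]}}

```text
time_s: 36.72
ee_pos: [550.2, -301.0, 48.5]
ee_rot: [-179.9, 0.1, -166.0]
force: [-5.0, 3.3, 10.2]
width: 14.8
```

Emit:
{"name": "servo_tool", "arguments": {"deltas": [{"x":0.01,"y":0,"z":0.05,"ax":0,"ay":0,"az":0},{"x":0.01,"y":0,"z":0.08,"ax":0,"ay":0,"az":0},{"x":0.01,"y":0,"z":0.08,"ax":0,"ay":0,"az":0}]}}

```text
time_s: 37.1
ee_pos: [550.3, -301.2, 48.4]
ee_rot: [-179.8, 0.2, -166.0]
force: [-8.0, 5.8, 18.7]
width: 14.9
```

Emit:
{"name": "servo_tool", "arguments": {"deltas": [{"x":0.02,"y":0,"z":-0.02,"ax":0,"ay":0,"az":0},{"x":0.02,"y":0,"z":-0.02,"ax":0,"ay":0,"az":0},{"x":0.02,"y":0,"z":-0.02,"ax":0,"ay":0,"az":0},{"x":0.02,"y":0,"z":-0.02,"ax":0,"ay":0,"az":0},{"x":0.02,"y":0,"z":-0.02,"ax":0,"ay":0,"az":0}], "gripper": 60}}

```text
time_s: 37.72
ee_pos: [548.9, -301.4, 49.2]
ee_rot: [-179.9, 0.2, -166.0]
force: [-0.4, 0.1, 0.3]
width: 60.1
```

Emit:
{"name": "servo_tool", "arguments": {"deltas": [{"x":0,"y":0,"z":-0.5,"ax":0,"ay":0,"az":0},{"x":0,"y":0,"z":-1.2,"ax":0,"ay":0,"az":0},{"x":0,"y":0,"z":-2.0,"ax":0,"ay":0,"az":0},{"x":0,"y":0,"z":-2.6,"ax":0,"ay":0,"az":0},{"x":0,"y":0,"z":-2.6,"ax":0,"ay":0,"az":0}]}}

```text
time_s: 38.35
ee_pos: [549.7, -301.8, 209.9]
ee_rot: [-179.5, 0.5, -165.9]
force: [0.9, -0.4, -0.2]
width: 60.2
```

Run:
```python
from h import *
c,im=snap('wrist','w30'); np.savez('w30',*c)
s=sensors.observe(); print(s['time_s'],s['width'],s['force'],s['ee_pos'],s['ee_rot'])
_,a=snap('scene','s30');_,b=snap('side','d30')
zoom(a,170,80,550,310,2,'s30z'); zoom(b,190,120,440,350,3,'d30z')
print(togo([400,-418,205],180))
```

```text
38.4 59.6221537735528 [ 0.15315715 -0.58495665 -0.45096769] [ 549.01883308 -301.45645191  206.93910758] [-179.72051328    0.29735463 -165.951741  ]
[array([ 2.868, -1.294, -0.027]), array([-0.007,  0.013,  2.341])]
```

View pics/w30.png

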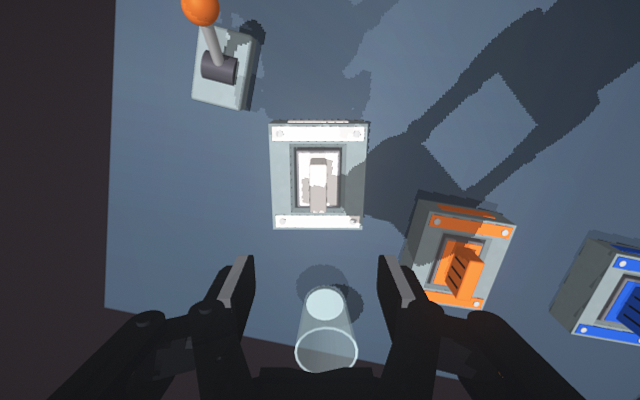

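View pics/s30z.png

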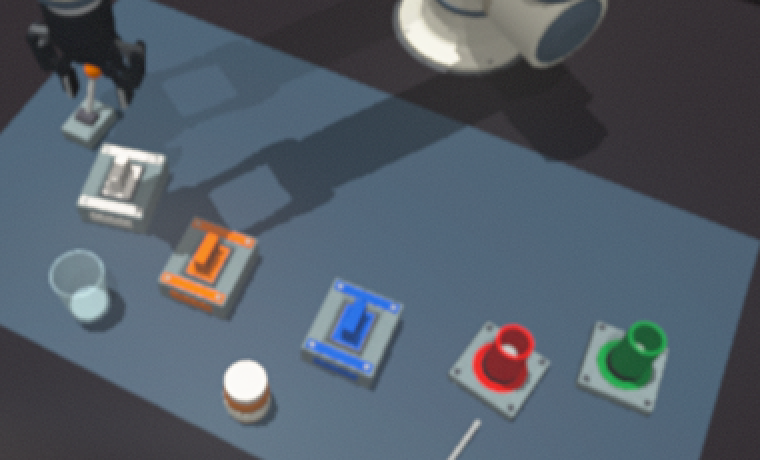

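View pics/d30z.png

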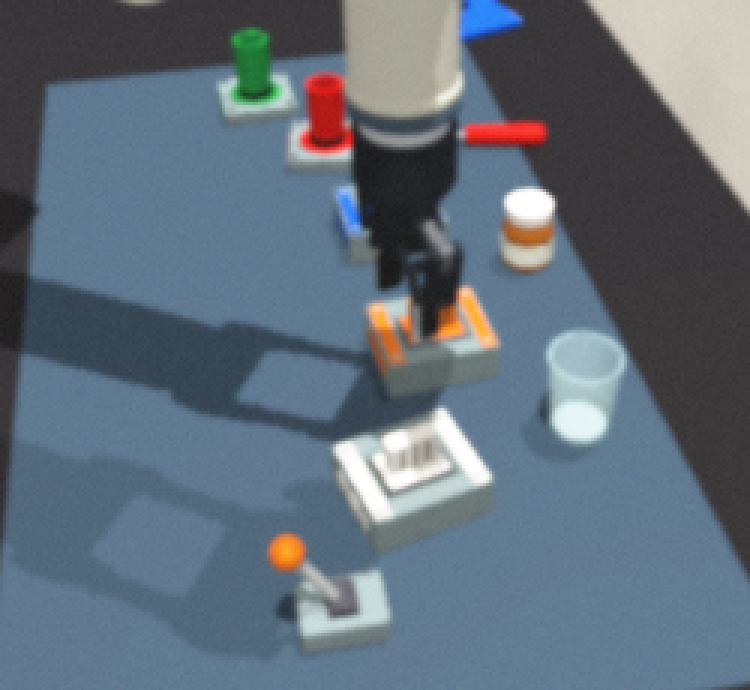

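Emit:
{"name": "servo_tool", "arguments": {"deltas": [{"x":0.8,"y":-0.3,"z":0,"ax":0,"ay":0,"az":0.6},{"x":1.6,"y":-0.6,"z":0,"ax":0,"ay":0,"az":1.2},{"x":2.4,"y":-0.9,"z":0,"ax":0,"ay":0,"az":1.8},{"x":3.2,"y":-1.19,"z":0,"ax":0,"ay":0,"az":2.34},{"x":3.27,"y":-1.19,"z":0,"ax":0,"ay":0,"az":2.34}], "gripper": 0}}

```text
time_s: 39.12
ee_pos: [372.2, -419.0, 201.2]
ee_rot: [179.9, -0.1, 179.7]
force: [0.6, 0.5, 0.2]
width: -0.2
```

Run:
```python
from h import *
c,im=snap('wrist','w31'); np.savez('w31',*c)
s=sensors.observe(); print(s['time_s'],s['width'],s['ee_pos'],s['ee_rot'],s['dq'].round(1))
m=mask(im,'orange'); n,l,st,ce=cv2.connectedComponentsWithStats(m)
for i in range(1,n):
    if st[i,4]>100: print(st[i],ce[i], ray(c,[ce[i]],94))
```

```text
39.175 0.16686595760204032 [ 373.27599249 -418.16559092  201.47060591] [ 1.79891808e+02 -2.67481187e-02  1.79857054e+02] [ 2.6  0.5 -1.1  0.8 -0.   0.9]
[523 313  58  13 487] [551.30595483 318.86447639] [[ 491.2039199 -197.9229409   94.       ]]
[ 542  350   45   50 1221] [561.98853399 373.01883702] [[ 557.04490887 -171.92847573   94.        ]]
```

View pics/w31.png

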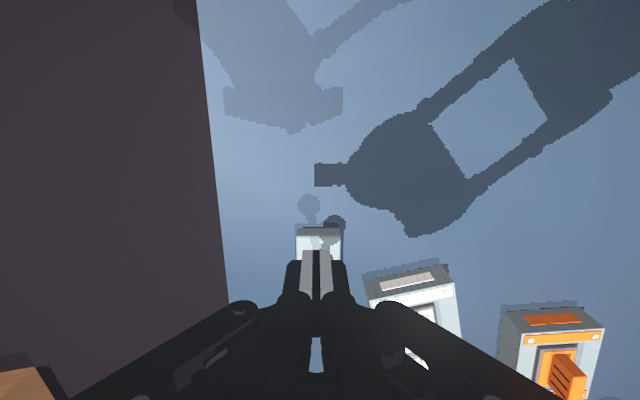

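Run:
```python
from h import *
A=[];B=[]
for n in ['w25','w26']:
    c=ld(n); im=cv2.imread(f'pics/{n}.png')[:,:,::-1].copy(); m=mask(im,'orange')
    k,l,st,ce=cv2.connectedComponentsWithStats(m)
    i=[j for j in range(1,k) if st[j,4]>300 and ce[j][0]<250][0]; print(st[i],ce[i])
    p=ray(c,[ce[i]],0)[0]; d=p-c[1]; d/=np.linalg.norm(d); M=np.eye(3)-np.outer(d,d); A.append(M);B.append(M@c[1])
print(np.linalg.solve(sum(A),sum(B)))
print(togo([380,-418,82],180), togo([350,-418,82],180))
```

```text
[ 131   25   40   39 1195] [150.41506276  43.65271967]
[155 242  31  29 695] [169.74964029 256.21294964]
[ 433.04174395 -416.98297182   93.10571122]
[array([-1.130e-01, -1.000e-03,  1.991e+00]), array([ 0.018, -0.004, -0.024])] [array([ 0.387, -0.002,  1.991]), array([ 0.018, -0.004, -0.024])]
```

Emit:
{"name": "servo_tool", "arguments": {"deltas": [{"x":-0.05,"y":0.02,"z":0.8,"ax":0,"ay":0,"az":0},{"x":-0.05,"y":0.02,"z":1.6,"ax":0,"ay":0,"az":0},{"x":-0.05,"y":0.02,"z":2.0,"ax":0,"ay":0,"az":0},{"x":-0.05,"y":0.02,"z":2.0,"ax":0,"ay":0,"az":0}]}}

```text
time_s: 39.67
ee_pos: [376.0, -414.3, 77.7]
ee_rot: [179.6, -0.3, 180.0]
force: [-1.2, -0.9, 1.0]
width: 0.1
```

Emit:
{"name": "servo_tool", "arguments": {"deltas": [{"x":-0.4,"y":0,"z":0,"ax":0,"ay":0,"az":0},{"x":-0.6,"y":0,"z":0,"ax":0,"ay":0,"az":0},{"x":-0.8,"y":0,"z":0,"ax":0,"ay":0,"az":0},{"x":-1.0,"y":0,"z":0,"ax":0,"ay":0,"az":0},{"x":-1.2,"y":0,"z":0,"ax":0,"ay":0,"az":0}]}}

```text
time_s: 40.3
ee_pos: [448.7, -414.4, 77.6]
ee_rot: [179.6, -0.2, 180.0]
force: [-0.5, 0.1, 0.9]
width: -0.0
```

Emit:
{"name": "servo_tool", "arguments": {"deltas": [{"x":-0.15,"y":0,"z":0,"ax":0,"ay":0,"az":0},{"x":-0.3,"y":0,"z":0,"ax":0,"ay":0,"az":0},{"x":-0.4,"y":0,"z":0,"ax":0,"ay":0,"az":0},{"x":-0.45,"y":0,"z":0,"ax":0,"ay":0,"az":0},{"x":-0.5,"y":0,"z":0,"ax":0,"ay":0,"az":0}]}}

```text
time_s: 40.92
ee_pos: [478.7, -414.4, 77.3]
ee_rot: [179.6, -0.3, 180.0]
force: [-1.1, -0.3, -1.0]
width: -0.1
```

Run:
```python
from h import *
snap('side','d32');_,b=snap('side'); zoom(b,190,230,340,350,5,'d32z')
```

```text
(no output)
```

View pics/d32z.png

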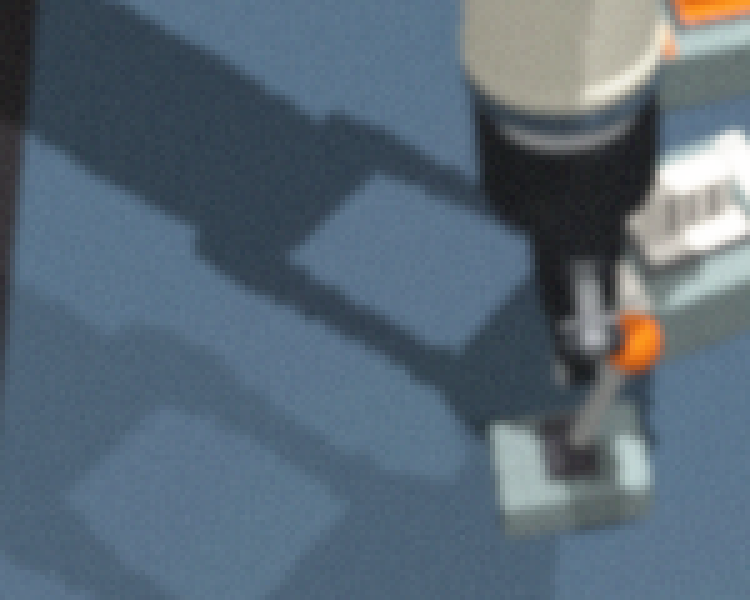

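Emit:
{"name": "servo_tool", "arguments": {"deltas": [{"x":-0.05,"y":0,"z":0,"ax":0,"ay":0,"az":0},{"x":-0.1,"y":0,"z":0,"ax":0,"ay":0,"az":0},{"x":-0.15,"y":0,"z":0,"ax":0,"ay":0,"az":0},{"x":-0.15,"y":0,"z":0,"ax":0,"ay":0,"az":0}]}}

```text
time_s: 41.52
ee_pos: [486.6, -414.5, 77.4]
ee_rot: [179.5, -0.4, 179.9]
force: [-6.6, 0.7, 0.5]
width: -0.3
```

Force is rising: at the stop. A small further push to confirm.

Emit:
{"name": "servo_tool", "arguments": {"deltas": [{"x":-0.04,"y":0,"z":0,"ax":0,"ay":0,"az":0},{"x":-0.06,"y":0,"z":0,"ax":0,"ay":0,"az":0},{"x":-0.06,"y":0,"z":0,"ax":0,"ay":0,"az":0}]}}

```text
time_s: 41.9
ee_pos: [486.8, -414.5, 77.3]
ee_rot: [179.5, -0.8, 179.8]
force: [-14.2, 3.0, 5.0]
width: -0.2
```

Stop confirmed (no motion, 14 N). Back off, rise and check.

Emit:
{"name": "servo_tool", "arguments": {"deltas": [{"x":0.4,"y":0,"z":0,"ax":0,"ay":0,"az":0},{"x":1.0,"y":0,"z":0,"ax":0,"ay":0,"az":0},{"x":1.6,"y":0,"z":-0.2,"ax":0,"ay":0,"az":0},{"x":2.0,"y":0,"z":-1,"ax":0,"ay":0,"az":0},{"x":2.0,"y":0,"z":-1.8,"ax":0,"ay":0,"az":0}]}}

```text
time_s: 42.52
ee_pos: [367.1, -415.3, 188.6]
ee_rot: [179.5, -0.8, 179.7]
force: [0.8, -0.1, 0.2]
width: 0.2
```

Emit:
{"name": "servo_tool", "arguments": {"deltas": [{"x":0.2,"y":0.9,"z":-0.5,"ax":0,"ay":0,"az":0},{"x":0.2,"y":1.8,"z":-1,"ax":0,"ay":0,"az":0},{"x":0.2,"y":2.7,"z":-1.5,"ax":0,"ay":0,"az":0},{"x":0.2,"y":3.5,"z":-2,"ax":0,"ay":0,"az":0},{"x":0.2,"y":4.3,"z":-2.3,"ax":0,"ay":0,"az":0}]}}

```text
time_s: 43.15
ee_pos: [358.4, -156.9, 331.5]
ee_rot: [179.6, -0.6, 179.7]
force: [0.2, 0.7, 0.5]
width: -0.3
```

Run:
```python
from h import *
s=sensors.observe(); print(s['time_s'],s['ee_pos'],s['force'])
c,im=snap('wrist','w33'); np.savez('w33',*c)
_,a=snap('scene','s33');_,b=snap('side','d33')
zoom(a,170,80,550,310,2,'s33z'); zoom(b,190,120,440,350,3,'d33z')
```

```text
43.15 [ 358.42011432 -156.94761313  331.50444541] [0.24040728 0.66634735 0.48804988]
```

View pics/w33.png

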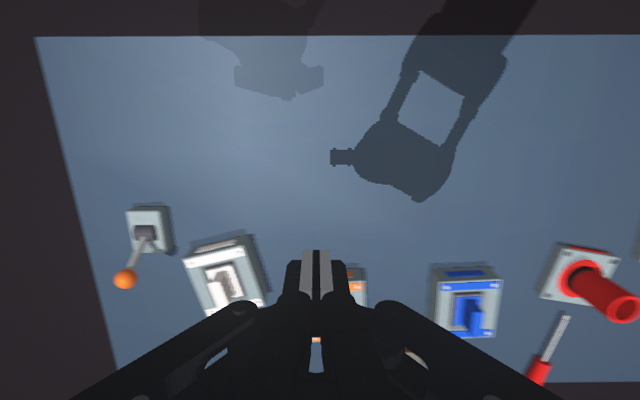

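View pics/s33z.png

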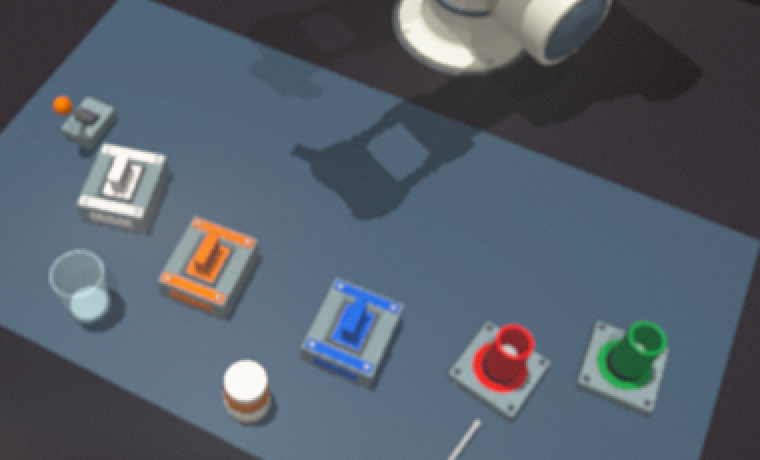

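View pics/d33z.png

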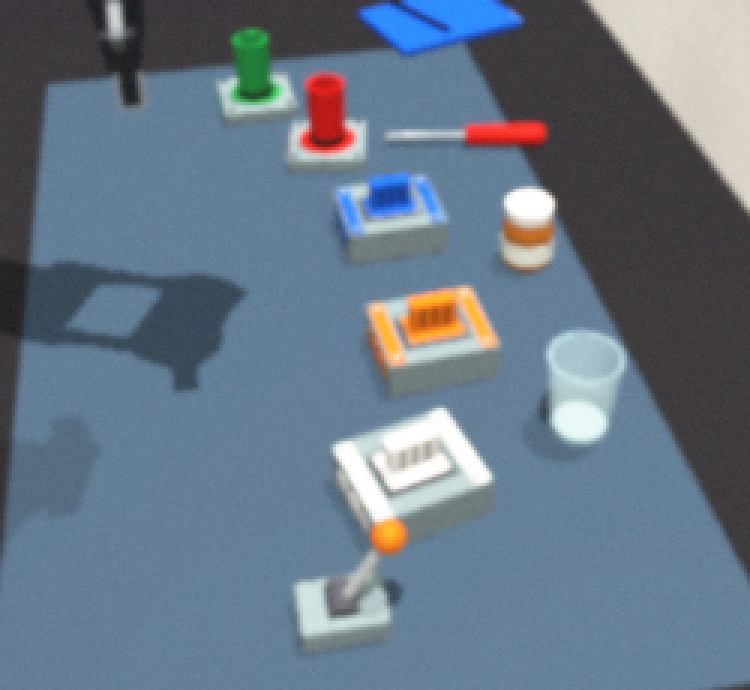

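Run:
```python
from h import *
def tri(fs):
    A=[];B=[]
    for f,n,uv in fs:
        c=cam(n); p=ray(c,[uv],0)[0]; d=p-c[1]; d/=np.linalg.norm(d); M=np.eye(3)-np.outer(d,d); A.append(M);B.append(M@c[1])
    return np.linalg.solve(sum(A),sum(B))
def ball(f,box):
    im=cv2.imread(f'pics/{f}.png')[:,:,::-1].copy(); m=mask(im,'orange'); x0,y0,x1,y1=box; w=np.zeros_like(m); w[y0:y1,x0:x1]=m[y0:y1,x0:x1]
    ys,xs=np.nonzero(w); return xs.mean(),ys.mean(),len(xs)
for fs in [(('scene0','scene',(205,105,230,125)),('side0','side',(275,290,300,315))),(('s33','scene',(190,120,215,145)),('d33','side',(305,285,335,310)))]:
    r=[(f,n,ball(f,b)) for f,n,b in fs]; print(r); print(tri([(f,n,u[:2]) for f,n,u in r]))
s=sensors.observe(); print(s['time_s'],s['force'])
```

```text
[('scene0', 'scene', (np.float64(216.3090909090909), np.float64(114.0909090909091), 55)), ('side0', 'side', (np.float64(285.14285714285717), np.float64(304.55555555555554), 63))]
[ 432.58565074 -418.13693791   92.95193585]
[('s33', 'scene', (np.float64(200.71186440677965), np.float64(132.33898305084745), 59)), ('d33', 'side', (np.float64(318.85483870967744), np.float64(299.06451612903226), 62))]
[ 509.00609675 -418.16145388   92.80255666]
43.3 [ 0.70581208 -0.29621449 -0.60166283]
```

Emit:
{"name": "servo_tool", "arguments": {"deltas": [{"x":0,"y":0,"z":0,"ax":0,"ay":0,"az":0},{"x":0,"y":0,"z":0,"ax":0,"ay":0,"az":0}]}}

```text
time_s: 43.55
ee_pos: [358.8, -157.7, 330.9]
ee_rot: [179.6, -0.6, 179.9]
force: [0.8, -0.6, 0.1]
width: -0.4
```

```bash
python3 -c "
from cell import ticket
print(ticket.sign_off())"
```

```text
the job is handed in; nothing more can be done
None
```

I seated all five parts: the red and green sleeves on their ports, then the blue, orange and white cartridges in their docks. Only then did I throw the run lever, and I handed the job in at about 43.6 s.

- **Seating:** each part was pressed with about 18–23 N until it stopped moving, within about 0.2 mm of its fully seated height. The last pictures show all five still seated.
- **Lever:** it held at its stop under 14 N. Camera triangulation put the ball's travel at 76.4 mm, against 77 mm for the full swing.
- **Bystanders:** the jar, beaker and screwdriver look untouched, and the robot ended clear of everything.
- **Failed or disagreeing checks:** no physical check failed. My first two move calls were refused for missing row keys, and nothing moved.

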